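# Refit a kiln controller: card, output modules, power

## Robot

A 7-joint arm with a two-finger parallel gripper is mounted at the origin on the work surface. World frame = base frame: x ahead of the robot, y to its left, z up, the work surface at z = 0. Lengths are in m, angles in rad, forces in N, time in s.
With the tool pointing down it reaches from about 0.4 to 0.85 m from the base axis. Payload 10.4 kg.
Tool frame: the origin (TCP) lies between the finger pads; the fingertips stand manip.finger_overhang ahead of it and the grasp point (between the pads) lies 11 mm behind it (manip.finger_overhang is the distance from the TCP to the fingertips, in m); x points along the fingers, z is the direction in which the jaws open and shut, and the axes are right-handed (so a half turn about x gives the same grasp; the last joint's range is limited). The gripper opens to 85 mm and grips with 20 to 120 N. Pads are 22 mm wide; open, the fingers measure 114 mm over their backs; the gripper's body (76 mm by 85 mm) begins 54 mm behind the grasp point. The pads swing forward as they close: fully open they stand 13 mm farther back than shut.
Start: joints at [-1.355, 0.332, -0.065, 1.46, 0.022, 1.35, -0.088], TCP at [0.148, 0.607, 0.239] pointing down, gripper open.
Joint ranges: [-2.6, 2.6], [-0.5, 2.12], [-1.47, 1.34], [0.16, 2.42], [-1.27, 4.41], [0.06, 2.06], [-2.6, 2.6]. Speed limits (rad/s): [2.22, 2.22, 2.79, 2.79, 3.14, 3.14, 3.14].

## Interface

Orientations are given as a unit quaternion [x, y, z, w].
In Python, from workcell import get_obs, camera, workorder, manip gives the robot as it stands. The module is installed in compiled form; this text tells all that it offers.
- The arm moves only by the tool play_rows, never from a script. Its argument "increments" is text: rows parted by semicolons, each of 4 numbers parted by spaces: the shift along the tool's x, y, z in m, then the turn about the tool's x in rad. A call has 1 to 20 rows; each row shifts and turns the pose as measured when the row begins, along the tool's axes as they then stand; what a row does not reach is not made up. A row lasts 1/10 s, in which the tool goes at most 50 mm and 8.59 degrees, less where a joint would pass 70% of its speed; a pose out of reach is approached as far as the arm can. A call is refused whole if a number of a shift passes 0.05 or a number of a turn 0.15, either way. A call with a gripper value outside its range is refused whole. "hand" is the gripper command: -1 is fully open, 1 is shut, values between are in proportion, set as the call begins (left out, the last holds). The fingers move at their own pace and stop on an object; "squeeze" is the grip in N (left out, the last holds). Time passes only in rows, so rows that do not move let the fingers close. It gives the time, the measured TCP pose, the force and the opening at its end, in the units of the state.
- get_obs(): the state, without advancing time (a new reading comes with each control period).
- camera(name): name is "scene" or "top" or "wrist"; returns a dict with "img" (420x560x3 uint8, blue, green, red), "fov_y" (degrees; the focal length in pixels is half the picture's height over the tangent of half this angle, whatever the lens; pixels are square), "cx", "cy" (the principal point, pixels), "R" (3x3) and "t" (3): a world point X has camera coordinates R X + t; the wrist camera has in their place "tool_from_camera" (4x4, takes a point from camera to tool coordinates, whose origin is the TCP and whose axes are the tool frame's). Camera axes: x right, y down, z forward; pixel columns grow to the right and rows downward; lengths in m; the calibration is good to about 2 mm. A picture is of the moment at which its call begins: read the wrist's pose just before it. There is no depth.
- workorder.hand_in(): hands the job in, once; it reports no verdict.
The state is a dict: "clock": time; "joint_pos": joint angles; "joint_velocities": joint speeds; "tau": joint torques, N m; "position": TCP position; "ee_rot": TCP orientation; "ft_force": force on the tool from outside, world axes, zero at the start; "torque": the same for the moment, N m; "grip_width": opening from 0.0 (shut) to 1.0 (fully open).
Only numpy, scipy, OpenCV 4.12 (cv2) and the standard library are available. Lean on these libraries where they do the work, as an engineer would, in place of code of your own. Each camera call takes 0.05 s, during which the arm holds its last target.

## Task

Put the kiln controller on the bench back into service, leaving the other things on the bench where they are: throw its main switch to off, then take the white blanking plate off the free card slot and lay it flat in the small steel tray. Take the control card from the blue stand, slide it down the free pair of red card guides and fold both of its red levers flat so that they draw it fully home. Then plug each output module that stands on the mat into the rack pocket of its own colour and number, fully down and in rising number order (the controller registers them in the order they go in), and only when all are in throw the main switch back to on.

Things in the scene. Friction and masses are not known exactly. Their poses are not given: they have to be found in the camera images.
- controller: Kiln controller, cover off, fixed: 190 x 136 mm base, aluminium card cage, black operator panel on its +x side (50 mm high). Origin on the bench under the middle of the FREE card slot; z up, y along the slot. Side sheets at y = +-62 to 66 mm; a keeper rail on each reaches in to y = +-56.5 mm (z = 109.5 to 114.5 mm). A second slot, 50 mm away in +x, holds a fixed card (its grip up to z = 128 mm).
- card_home (a point): Where the middle of the card's lower edge lies when fully home in the free slot, 14 mm above the bench; axes parallel to the controller's. The card may go in either way round. Two stiff edge connectors stop a loose card 5 mm above this; the last 5 mm take about 5 N on each half, and the card stays where it is pressed to.
- slot_mouth (a point): Middle of the mouth of the free slot, 89 mm above the bench, axes as the controller's. The two red guides are grooves at y = +-44 to 52 mm, 6 mm wide in x (the 3 mm board runs in them), flared to 14 mm at this height, straight from 80 mm down to 20 mm above the bench.
- card: Green circuit card, about 0.15 kg, upright in the stand. Origin at the middle of its lower edge; z up, y along its width, x through its thickness. Board 3 x 100 x 80 mm (x, y, z); aluminium strip 10 mm thick along the top edge (z = 78 to 88 mm); above it, in the middle, a black grip to hold it by: 14 mm (x) x 28 mm (y), z = 88 to 114 mm.
- lever_left (a joint): Red lever at the card's +y end, hinged at y = +43, z = 92 mm about x. rad: 0 = folded flat, pointing inwards to the grip; 1.2 = open as at the start, handle up, leaning a little inwards. Handle 27 mm long, 7 thick, 10 wide. Opposite it a nose (15 mm, radius 3.5) swings out under the keeper rail as the handle is folded, drawing that end of the card down. Stays where left; a few N to fold.
- lever_right (a joint): The same lever on the card's -y end (hinge at y = -43 mm); 0 = folded flat inwards, about 1.2 = open.
- plate: White blanking plate that lies loosely across the two keeper rails, over the free slot: 24 mm (x) x 130 mm (y) x 3 mm, 80 g, with a black round knob in the middle (16 mm across, 20 mm high) to hold it by. Origin at the centre of its underside; y along its length.
- tray: Small dark steel tray, fixed: 80 mm (x) x 170 mm (y), 18 mm high, walls and floor 3 mm thick. Origin under its middle.
- stand: Blue slotted card stand, fixed; 80 x 130 mm, end uprights 48 mm high. The card stands in its middle slot, its lower edge 8 mm above the bench.
- rack: Dark module rack, fixed: 226 mm (x) x 76 mm (y), 18 mm high, collars of the pockets 22 mm; green screw terminals reach y = +-50 mm. Origin under its middle. Pockets 1 to 4 in a row at x = -78, -26, +26, +78 mm, each 23 mm (x) x 45 mm (y), flared to 31 x 53 mm at the mouth, 12 mm deep; beside each a coloured tag (red, yellow, white, blue) with 1 to 4 dots.
- socket1 (a point): Middle of the floor of pocket 1 (red tag, 1 dot), 10 mm above the bench and 12 mm below its mouth; axes parallel to the rack's. A seated module has its origin here.
- socket2 (a point): Middle of the floor of pocket 2 (yellow tag, 2 dots), 10 mm above the bench and 12 mm below its mouth; axes parallel to the rack's. A seated module has its origin here.
- socket3 (a point): Middle of the floor of pocket 3 (white tag, 3 dots), 10 mm above the bench and 12 mm below its mouth; axes parallel to the rack's. A seated module has its origin here.
- socket4 (a point): Middle of the floor of pocket 4 (blue tag, 4 dots), 10 mm above the bench and 12 mm below its mouth; axes parallel to the rack's. A seated module has its origin here.
- module1: Output module number 1: red block with a black foot and one bar on top; 20 mm (x) x 42 mm (y) x 40 mm high, about 60 g. Origin at the centre of its underside. Stands upright on the mat (black rubber, 2 mm thick). May be absent.
- module2: Output module number 2: yellow block with a black foot and two bars on top; 20 mm (x) x 42 mm (y) x 40 mm high, about 60 g. Origin at the centre of its underside. Stands upright on the mat (black rubber, 2 mm thick). May be absent.
- module3: Output module number 3: white block with a black foot and three bars on top; 20 mm (x) x 42 mm (y) x 40 mm high, about 60 g. Origin at the centre of its underside. Stands upright on the mat (black rubber, 2 mm thick). May be absent.
- module4: Output module number 4: blue block with a black foot and four bars on top; 20 mm (x) x 42 mm (y) x 40 mm high, about 60 g. Origin at the centre of its underside. Stands upright on the mat (black rubber, 2 mm thick). May be absent.
- main_switch (a joint): Red paddle of the main switch on the operator panel; value in rad: 0 = fully off (leaning 0.4 rad to the controller's -y side), 0.8 = fully on (leaning 0.4 rad to +y), as at the start. Paddle 36 mm long, 14 mm (x) x 10 mm (y). Stays where it is left; takes 2 to 3 N at its tip.
- switch_pivot (a point): Hinge of the main switch paddle, 52 mm above the bench (the panel's top is at 50 mm), at x = +118 mm of the controller; axes parallel to the controller's.
- crucible: White crucible, 68 mm across, 60 mm high; to be left alone.
- wire_brush: Brush, about 200 mm long, lying; to be left alone.
- screwdriver: Screwdriver, 180 mm, lying; to be left alone.
- flux_jar: Jar with a yellow cap, 60 mm across, 70 mm high; to be left alone.
There are look-alikes about, which are no part of the job. What is meant by the module3 is not pink, and is the larger of those in its own colour.

How it is judged:
On the way, in this order (a step that is already met when the one before it is completed fails the run):
1. The main switch is thrown to off (value of joint main_switch below 0.15 rad), for 0.2 s.
2. The control card is in the free slot, fully home, and both of its levers are folded flat (horizontal distance between card and card_home below 0.006 m and z of card in the frame of card_home between -0.004 and 0.002 m and angle between card's own z axis and vertical below 0.12 rad and angle between the y axis of card and the y axis of card_home, either way round below 0.1 rad and value of joint each of lever_left, lever_right below 0.12 rad), for 0.2 s.
3. Module 1 (red) is fully down in pocket 1 (horizontal distance between module1 and socket1 below 0.004 m and z of module1 in the frame of socket1 below 0.0025 m and angle between module1's own z axis and vertical below 0.08 rad and angle between the x axis of module1 and the x axis of socket1, either way round below 0.2 rad), for 0.2 s.
4. Module 2 (yellow) is fully down in pocket 2 (horizontal distance between module2 and socket2 below 0.004 m and z of module2 in the frame of socket2 below 0.0025 m and angle between module2's own z axis and vertical below 0.08 rad and angle between the x axis of module2 and the x axis of socket2, either way round below 0.2 rad), for 0.2 s.
5. Module 3 (white) is fully down in pocket 3 (horizontal distance between module3 and socket3 below 0.004 m and z of module3 in the frame of socket3 below 0.0025 m and angle between module3's own z axis and vertical below 0.08 rad and angle between the x axis of module3 and the x axis of socket3, either way round below 0.2 rad), for 0.2 s.
6. Module 4 (blue) is fully down in pocket 4 (horizontal distance between module4 and socket4 below 0.004 m and z of module4 in the frame of socket4 below 0.0025 m and angle between module4's own z axis and vertical below 0.08 rad and angle between the x axis of module4 and the x axis of socket4, either way round below 0.2 rad), for 0.2 s.
7. The main switch is thrown back to on (value of joint main_switch above 0.65 rad), for 0.2 s.
At the end, for the whole second after the job is handed in: Plate flat in the tray, within 35 mm of its middle; card in the free slot within 2 mm of home, upright, both levers within 0.12 rad of flat; each module present upright in its own pocket, within 2.5 mm of the floor and 4 mm of centre; main switch past 0.65 rad; all at rest (all of step 2 and all of step 3 and all of step 4 and all of step 5 and all of step 6 and horizontal distance between plate and tray below 0.035 m and z of plate in the frame of tray below 0.006 m and angle between plate's own z axis and vertical below 0.08 rad and linear speed of each of plate, card, module1, module2, module3, module4 below 0.02 m/s and value of joint main_switch above 0.65 rad); the robot touches nothing.
It fails at once if A bystander (crucible, brush, screwdriver or jar) is pushed more than 4 cm (distance of any of crucible, wire_brush, screwdriver, flux_jar from where it was at the start of the episode above 0.04 m).
Of module1, module2, module3, module4 only 2 to 4 are there at a start; the rules pass over those that are not, and their reading is None.
At some moment in a run one of module1, module2, module3, module4 may be knocked a few centimetres aside while the robot is not near it.
It also fails if it takes over 210 s, if anything falls off the work surface, if the arm or the gripper's body presses on something with over 40 N, if the wrist force passes 120 N, or if a joint passes its speed limit or range.

## Working session

There is one attempt and no reset: what is moved stays moved. The work goes in short steps, Python scripts to look and compute and a tool call to move; the robot and the scene stay as the last step left them, time stands still between calls to the robot, and variables do not carry over. Pictures are saved under pics/ and viewed, and the job is handed in when it is done.

Besides the shell and the picture viewer there is one more tool, called after "Emit:" as name(argument=value, ...), one argument or row to a line, values as JSON. play_rows: Moves the arm, as the interface text tells. Its arguments: {"type":"object","properties":{"increments":{"type":"string"},"hand":{"type":"number"},"squeeze":{"type":"number"}},"required":["increments"]}

```bash
mkdir -p pics
cat > h.py <<'E'
import numpy as np, cv2
from workcell import get_obs, camera, workorder, manip
from scipy.spatial.transform import Rotation as Rn
def snap(n,f):
    c=camera(n); cv2.imwrite('pics/'+f,c['img']); return c
def K(c):
    h=c['img'].shape[0]; f=h/2/np.tan(np.radians(c['fov_y'])/2); return f
def ray_plane(c,u,v,z):
    f=K(c); d=np.array([(u-c['cx'])/f,(v-c['cy'])/f,1.]); R=np.array(c['R']);t=np.array(c['t'])
    o=-R.T@t; w=R.T@d; s=(z-o[2])/w[2]; return o+s*w
def proj(c,X):
    p=np.array(c['R'])@np.array(X)+np.array(c['t']); f=K(c); return np.array([c['cx']+f*p[0]/p[2],c['cy']+f*p[1]/p[2]])
E
python3 - <<'E'
from h import *
o=get_obs(); print(o); print(manip.finger_overhang, [a for a in dir(manip) if a[0]!='_'])
for n in ['scene','top']:
    c=snap(n,n+'0.png'); print(n,c['fov_y'],c['cx'],c['cy'],np.round(c['R'],3).tolist(),c['t'], c['img'].shape)
c=snap('wrist','wrist0.png'); print(c['tool_from_camera'],c['fov_y'],c['cx'],c['cy'])
E
```

```text
{'clock': 0.0, 'joint_pos': array([-1.35462519,  0.33285095, -0.06470313,  1.46092302,  0.02162317,
        1.34986207, -0.08851904]), 'joint_velocities': array([ 0.00091362,  0.00079136,  0.00059514, -0.00149617,  0.00188584,
       -0.0006863 ,  0.00180205]), 'tau': array([ 1.21777048e-03, -6.25444651e+01,  4.99159028e-02, -3.91599941e+01,
        1.62497163e-02,  9.80286801e-03,  1.94066860e-05]), 'position': array([0.14774568, 0.60693311, 0.23853772]), 'ee_rot': array([-0.43720913,  0.55634564,  0.43657585,  0.55563408]), 'ft_force': array([-0.92971485,  0.10907361,  0.04745396]), 'torque': array([0.00513992, 0.01361936, 0.0131737 ]), 'grip_width': 1.000276479320299}
0.008 ['MotionError', 'finger_overhang']
scene 53.35643836823007 282.4307930714192 213.78629296846705 [[0.463, 0.886, 0.021], [0.592, -0.292, -0.752], [-0.66, 0.361, -0.659]] [-0.26665473 -0.2428979   1.45637925] (420, 560, 3)
top 57.683992632040685 282.33040109619066 206.87179718656708 [[0.026, -1.0, -0.008], [-0.995, -0.025, -0.092], [0.092, 0.011, -0.996]] [1.11592004e-04 5.84641691e-01 1.02203756e+00] (420, 560, 3)
[[ 5.57365938e-04 -2.62068386e-01  9.65049144e-01 -1.34758065e-01]
 [ 5.19071840e-04 -9.65049088e-01 -2.62068670e-01  6.51986777e-02]
 [ 9.99999710e-01  6.46997985e-04 -4.01853171e-04  5.77749714e-04]
 [ 0.00000000e+00  0.00000000e+00  0.00000000e+00  1.00000000e+00]] 59.421606615138316 281.20603297858446 209.05876796247335
```

View pics/top0.png

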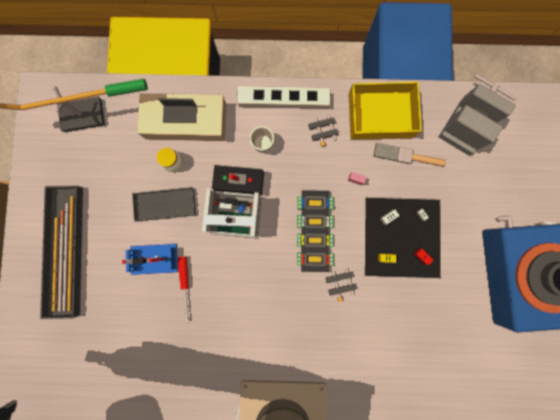

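View pics/scene0.png

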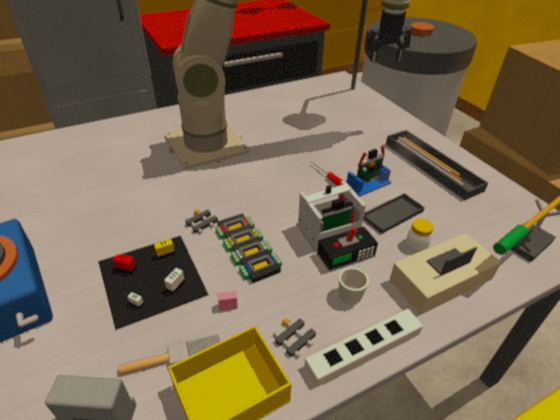

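View pics/wrist0.png

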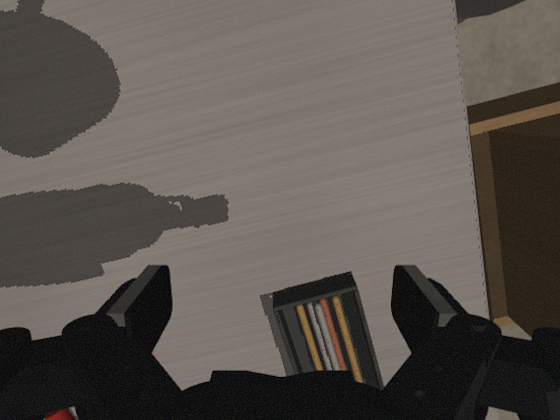

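Run:
```python
import cv2
a=cv2.imread('pics/top0.png')
cv2.imwrite('pics/topA.png',cv2.resize(a[150:285,115:315],None,fx=4,fy=4,interpolation=cv2.INTER_CUBIC)[:600])
cv2.imwrite('pics/topB.png',cv2.resize(a[160:310,280:460],None,fx=4,fy=4,interpolation=cv2.INTER_CUBIC)[:600])
```

```text
(no output)
```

View pics/topA.png

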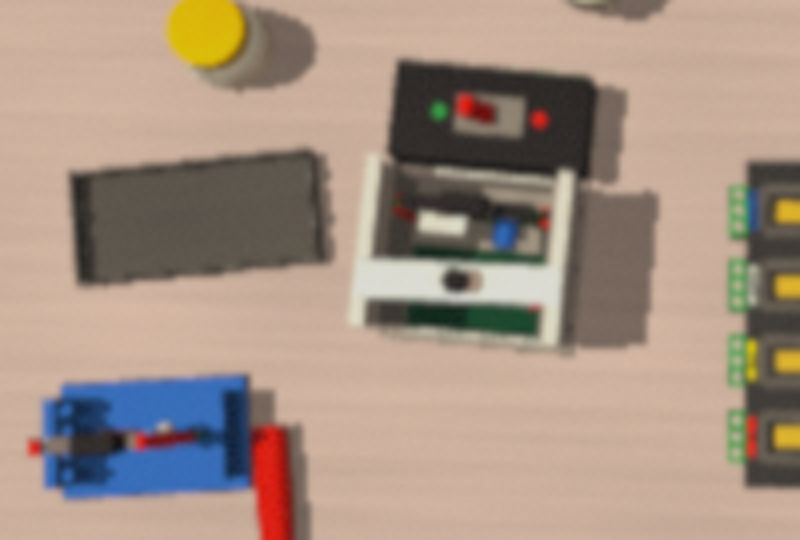

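View pics/topB.png

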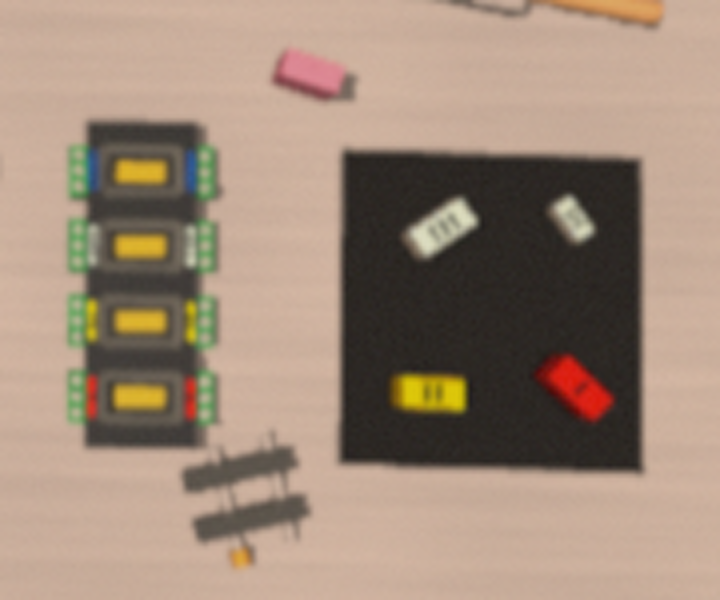

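Run:
```python
from h import *
c=camera('top')
A=lambda u,v,z:np.round(ray_plane(c,115+u/4,150+v/4,z),4)
B=lambda u,v,z:np.round(ray_plane(c,280+u/4,160+v/4,z),4)
print('knob',A(462,280,.135))
print('plate corners',A(358,262,.1175),A(352,297,.1175),A(555,264,.1175),A(552,297,.1175))
print('panel corners',A(400,60,.05),A(595,80,.05),A(583,178,.05),A(390,155,.05))
print('switch tip',A(465,103,.085))
print('tray corners rim',A(72,172,.018),A(312,150,.018),A(328,262,.018),A(80,285,.018))
print('stand',A(63,385,.01),A(247,375,.01),A(250,487,.01),A(65,498,.01))
print('card',A(35,447,.12),A(75,442,.13),A(130,442,.12))
print('rack corners',B(88,122,.018),B(200,124,.018),B(198,446,.018),B(86,446,.018))
for n,p in dict(s4=(141,172),s3=(141,246),s2=(141,321),s1=(141,397)).items(): print(n,B(*p,.010))
print('m3',B(443,228,.042),'m2',B(434,393,.042),'m1',B(580,388,.042))
```

```text
knob [0.5389 0.1406 0.135 ]
plate corners [0.5494 0.2089 0.1175] [0.5274 0.2117 0.1175] [0.5513 0.0852 0.1175] [0.5306 0.0864 0.1175]
panel corners [0.6921 0.201  0.05  ] [0.6815 0.0679 0.05  ] [0.6144 0.074  0.05  ] [0.6268 0.205  0.05  ]
switch tip [0.6576 0.1504 0.085 ]
tray corners rim [0.6136 0.4331 0.018 ] [0.6333 0.266  0.018 ] [0.5553 0.2512 0.018 ] [0.5349 0.4226 0.018 ]
stand [0.4655 0.4334 0.01  ] [0.4758 0.3057 0.01  ] [0.399  0.2997 0.01  ] [0.3881 0.4271 0.01  ]
card [0.4293 0.4039 0.12  ] [0.4336 0.3753 0.13  ] [0.4339 0.345  0.12  ]
rack corners [ 0.6324 -0.0384  0.018 ] [ 0.6329 -0.1162  0.018 ] [ 0.4115 -0.1181  0.018 ] [ 0.4094 -0.0417  0.018 ]
s4 [ 0.5992 -0.0764  0.01  ]
s3 [ 0.5474 -0.0774  0.01  ]
s2 [ 0.4955 -0.0783  0.01  ]
s1 [ 0.4433 -0.0793  0.01  ]
m3 [ 0.563  -0.2782  0.042 ] m2 [ 0.4524 -0.2722  0.042 ] m1 [ 0.4583 -0.3694  0.042 ]
```

```bash
cat >> h.py <<'E'
def Rt(o=None):
    o=o or get_obs(); return Rn.from_quat(o['ee_rot']).as_matrix()
def yaw(o=None):
    R=Rt(o); return np.arctan2(R[1,2],R[0,2])   # direction of jaw axis in world
def plan(p,yw=None,step=0.04,o=None):
    """rows to go to p (world) with jaw axis yaw yw"""
    o=o or get_obs(); R=Rt(o); d=np.array(p)-o['position']; 
    dy=0
    if yw is not None:
        dy=(yw-yaw(o)+np.pi/2)%np.pi-np.pi/2
    # turn about tool x (down): +turn about tool x = -yaw
    n=max(1,int(np.ceil(max(np.linalg.norm(d)/step,abs(dy)/0.12))))
    rows=[];Rc=R.copy()
    for i in range(n):
        loc=Rc.T@(d/n); a=-dy/n
        rows.append('%.4f %.4f %.4f %.4f'%(*loc,a)); Rc=Rc@Rn.from_rotvec([a,0,0]).as_matrix()
    print('pos',np.round(o['position'],4),'yaw %.4f'%yaw(o),'tilt',np.round(R[:,0],4),'need',np.round(d,4),'dyaw %.4f'%dy, 'w %.3f'%o['grip_width'],'F',np.round(o['ft_force'],1),'t %.1f'%o['clock'])
    print('tool-frame delta',np.round(R.T@d,4),'turn %.4f'%-dy); print('; '.join(rows))
def wcam(n):
    o=get_obs(); c=camera('wrist'); cv2.imwrite('pics/'+n,c['img'])
    T=np.eye(4);T[:3,:3]=Rt(o);T[:3,3]=o['position']; M=np.linalg.inv(T@np.array(c['tool_from_camera']))
    c['R']=M[:3,:3];c['t']=M[:3,3]; import pickle; pickle.dump(c,open('pics/'+n+'.pkl','wb')); return c
def ld(n):
    import pickle; return pickle.load(open('pics/'+n+'.pkl','rb'))
def tri(obs):
    A=[];b=[]
    for c,(u,v) in obs:
        f=K(c); x=(u-c['cx'])/f;y=(v-c['cy'])/f;R=np.array(c['R']);t=np.array(c['t'])
        A+= [R[0]-x*R[2],R[1]-y*R[2]]; b+=[x*t[2]-t[0],y*t[2]-t[1]]
    s=np.linalg.lstsq(np.array(A),np.array(b),rcond=None); return s[0]
E
python3 - <<'E'
from h import *
print(np.round(Rt(),3))
plan([0.54,0.14,0.30],None)
plan([0.54,0.14,0.30],np.pi/2)
E
```

```text
[[-0.    -0.972  0.237]
 [-0.001  0.237  0.972]
 [-1.    -0.    -0.001]]
pos [0.1478 0.6071 0.2388] yaw 1.3320 tilt [-2.e-04 -8.e-04 -1.e+00] need [ 0.3922 -0.4671  0.0612] dyaw 0.0000 w 1.002 F [-0.3 -0.  -0.5] t 0.2
tool-frame delta [-0.0609 -0.4916 -0.3611] turn 0.0000
-0.0038 -0.0307 -0.0226 0.0000; -0.0038 -0.0307 -0.0226 0.0000; -0.0038 -0.0307 -0.0226 0.0000; -0.0038 -0.0307 -0.0226 0.0000; -0.0038 -0.0307 -0.0226 0.0000; -0.0038 -0.0307 -0.0226 0.0000; -0.0038 -0.0307 -0.0226 0.0000; -0.0038 -0.0307 -0.0226 0.0000; -0.0038 -0.0307 -0.0226 0.0000; -0.0038 -0.0307 -0.0226 0.0000; -0.0038 -0.0307 -0.0226 0.0000; -0.0038 -0.0307 -0.0226 0.0000; -0.0038 -0.0307 -0.0226 0.0000; -0.0038 -0.0307 -0.0226 0.0000; -0.0038 -0.0307 -0.0226 0.0000; -0.0038 -0.0307 -0.0226 0.0000
pos [0.1478 0.6071 0.2388] yaw 1.3320 tilt [-2.e-04 -8.e-04 -1.e+00] need [ 0.3922 -0.4671  0.0612] dyaw 0.2388 w 1.002 F [-0.3 -0.  -0.5] t 0.2
tool-frame delta [-0.0609 -0.4916 -0.3611] turn -0.2388
-0.0038 -0.0307 -0.0226 -0.0149; -0.0038 -0.0304 -0.0230 -0.0149; -0.0038 -0.0300 -0.0235 -0.0149; -0.0038 -0.0297 -0.0239 -0.0149; -0.0038 -0.0293 -0.0244 -0.0149; -0.0038 -0.0290 -0.0248 -0.0149; -0.0038 -0.0286 -0.0252 -0.0149; -0.0038 -0.0282 -0.0256 -0.0149; -0.0038 -0.0278 -0.0261 -0.0149; -0.0038 -0.0274 -0.0265 -0.0149; -0.0038 -0.0270 -0.0269 -0.0149; -0.0038 -0.0266 -0.0273 -0.0149; -0.0038 -0.0262 -0.0277 -0.0149; -0.0038 -0.0258 -0.0281 -0.0149; -0.0038 -0.0254 -0.0285 -0.0149; -0.0038 -0.0249 -0.0288 -0.0149
```

Emit:
play_rows(
  increments="-0.0305 -0.0307 -0.0226 0; -0.0305 -0.0307 -0.0226 0; 0 -0.0307 -0.0226 0; 0 -0.0307 -0.0226 0; 0 -0.0307 -0.0226 0; 0 -0.0307 -0.0226 0; 0 -0.0307 -0.0226 0; 0 -0.0307 -0.0226 0; 0 -0.0307 -0.0226 0; 0 -0.0307 -0.0226 0; 0 -0.0307 -0.0226 0; 0 -0.0307 -0.0226 0; 0 -0.0307 -0.0226 0; 0 -0.0307 -0.0226 0; 0 -0.0307 -0.0226 0; 0 -0.0307 -0.0226 0; 0 0 0 -0.12; 0 0 0 -0.12; 0 0 0 0",
  hand=-1,
)

```text
clock: 2.1
position: [0.5531, 0.1179, 0.2995]
ee_rot: [0.503, -0.499, -0.502, -0.496]
ft_force: [0.5, -0.4, -0.4]
grip_width: 0.997
```

Run:
```python
from h import *
wcam('w1.png')
plan([0.54,0.14,0.30],np.pi/2)
```

```text
pos [0.553  0.1182 0.2995] yaw 1.5769 tilt [-0.0024 -0.0044 -1.    ] need [-0.013   0.0218  0.0005] dyaw -0.0061 w 0.991 F [ 0.7  0.5 -0.2] t 2.1
tool-frame delta [-0.0006  0.0129  0.0218] turn 0.0061
-0.0006 0.0129 0.0218 0.0061
```

View pics/w1.png

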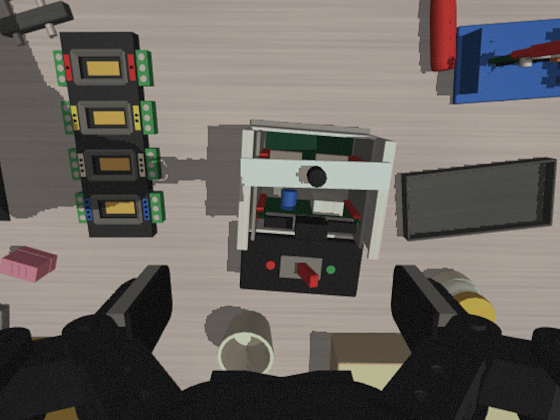

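Run:
```python
import cv2
a=cv2.imread('pics/w1.png')
cv2.imwrite('pics/w1a.png',cv2.resize(a[110:310,225:425],None,fx=3,fy=3,interpolation=cv2.INTER_CUBIC))
cv2.imwrite('pics/w1b.png',cv2.resize(a[20:250,40:180],None,fx=2.6,fy=2.6,interpolation=cv2.INTER_CUBIC))
cv2.imwrite('pics/w1c.png',cv2.resize(a[0:250,390:560],None,fx=2.4,fy=2.4,interpolation=cv2.INTER_CUBIC))
```

```text
(no output)
```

View pics/w1a.png

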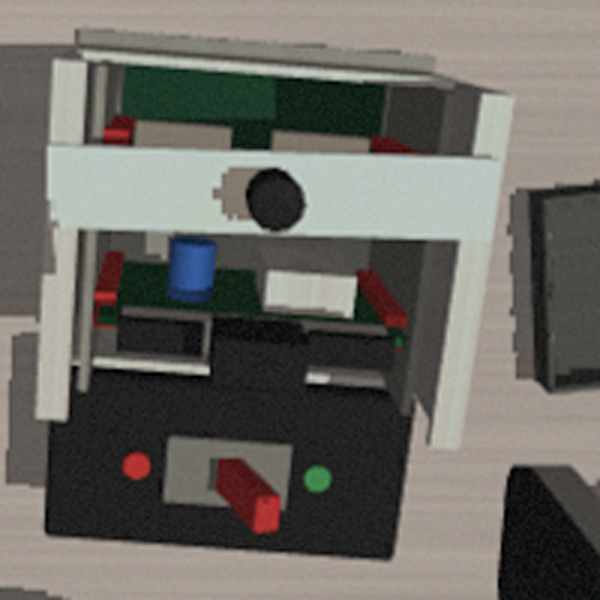

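View pics/w1b.png

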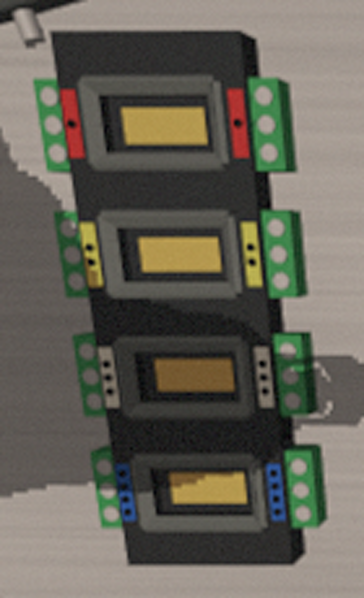

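View pics/w1c.png

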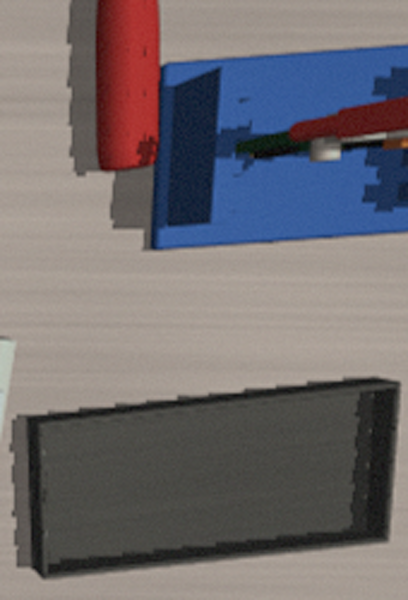

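Run:
```python
from h import *
c=ld('w1.png')
A=lambda u,v,z:np.round(ray_plane(c,225+u/3,110+v/3,z)[:2],4)
B=lambda u,v,z:np.round(ray_plane(c,40+u/2.6,20+v/2.6,z)[:2],4)
C=lambda u,v,z:np.round(ray_plane(c,390+u/2.4,v/2.4,z)[:2],4)
def yw(a,b): d=b-a; return np.round(np.arctan2(d[1],d[0]),4)
p,q=A(47,535,.05),A(390,558,.05); print('panel',p,q,'x-edge yaw',yw(p,q)-np.pi/2, 'mid',(p+q)/2)
p,q=A(137,466,.05),A(317,479,.05); print('buttons',p,q,yw(p,q)-np.pi/2,(p+q)/2)
p,q=A(55,60,.1145),A(37,418,.1145); print('sheetL',p,q,yw(p,q))
p2,q2=A(513,95,.1145),A(459,448,.1145); print('sheetR',p2,q2,yw(p2,q2), np.linalg.norm(p2-p),(p+p2)/2,(q+q2)/2,'yaw ends',yw(p,p2)-np.pi/2,yw(q,q2)-np.pi/2)
pc=[A(48,147,.1175),A(498,158,.1175),A(493,240,.1175),A(50,226,.1175)]
print('plate',pc,np.mean(pc,0),yw(pc[0],pc[1])-np.pi/2,yw(pc[3],pc[2])-np.pi/2)
print('knob top',A(275,199,.1375))
print('sw tip',A(265,515,.085))
r=[B(52,32,.018),B(242,32,.018),B(302,562,.018),B(130,562,.018)]
print('rack',r,np.mean(r,0),yw(r[0],r[3]),yw(r[1],r[2]))
for n,(a,b) in dict(s1=((72,124),(238,123)),s2=((90,254),(251,254)),s3=((109,377),(262,377)),s4=((124,491),(275,491))).items(): print(n,B(*a,.018),B(*b,.018),(B(*a,.018)+B(*b,.018))/2)
t=[C(30,418,.018),C(398,382,.018),C(390,540,.018),C(45,577,.018)]; print('tray',t,np.mean(t,0),yw(t[0],t[1])-np.pi/2)
```

```text
panel [0.6865 0.0717] [0.6946 0.2035] x-edge yaw -0.06139632679489648 mid [0.69055 0.1376 ]
buttons [0.6576 0.1061] [0.6621 0.1739] -0.06629632679489661 [0.65985 0.14   ]
sheetL [0.505  0.0845] [0.6135 0.0771] -0.0681
sheetR [0.5135 0.2152] [0.6219 0.2083] -0.0636 0.13097610469089388 [0.50925 0.14985] [0.6177 0.1427] yaw ends -0.06489632679489654 -0.06389632679489665
plate [array([0.5293, 0.0824]), array([0.5311, 0.2116]), array([0.5551, 0.2122]), array([0.5524, 0.0826])] [0.541975 0.1472  ] -0.013896326794896607 -0.020796326794896514
knob top [0.5402 0.1461]
sw tip [0.6599 0.1515]
rack [array([ 0.4125, -0.1149]), array([ 0.4118, -0.0387]), array([ 0.6356, -0.0322]), array([ 0.6366, -0.1116])] [ 0.524125 -0.07435 ] 0.0147 0.029
s1 [ 0.447  -0.1117] [ 0.446  -0.0436] [ 0.4465  -0.07765]
s2 [ 0.4987 -0.1113] [ 0.498 -0.043] [ 0.49835 -0.07715]
s3 [ 0.551  -0.1101] [ 0.5503 -0.043 ] [ 0.55065 -0.07655]
s4 [ 0.6026 -0.1101] [ 0.6019 -0.0417] [ 0.60225 -0.0759 ]
tray [array([0.5575, 0.2552]), array([0.5386, 0.426 ]), array([0.6162, 0.4378]), array([0.6374, 0.2703])] [0.587425 0.347325] 0.11020367320510349
```

Emit:
play_rows(
  increments="0.025 -0.0275 0.0168 0; 0.025 -0.0275 0.0168 0; 0.025 -0.0275 0.0168 0; 0.025 -0.0275 0.0168 0; 0 0 0 0; 0 0 0 0",
  hand=1,
  squeeze=60,
)

```text
clock: 2.75
position: [0.6657, 0.1912, 0.1958]
ee_rot: [-0.497, 0.504, 0.497, 0.502]
ft_force: [-0.2, -0.3, 0.4]
grip_width: 0.0
```

Run:
```python
from h import *
wcam('w2.png')
plan([0.663,0.185,0.20],np.pi/2)
plan([0.663,0.185,0.082],np.pi/2)
```

```text
pos [0.6651 0.1916 0.1955] yaw 1.5598 tilt [-2.5e-03 -7.0e-04 -1.0e+00] need [-0.0021 -0.0066  0.0045] dyaw 0.0110 w -0.003 F [-0.3  0.7  0.2] t 2.8
tool-frame delta [-0.0045  0.002  -0.0067] turn -0.0110
-0.0045 0.0020 -0.0067 -0.0110
pos [0.6651 0.1916 0.1955] yaw 1.5598 tilt [-2.5e-03 -7.0e-04 -1.0e+00] need [-0.0021 -0.0066 -0.1135] dyaw 0.0110 w -0.003 F [-0.3  0.7  0.2] t 2.8
tool-frame delta [ 0.1135  0.0017 -0.0066] turn -0.0110
0.0378 0.0006 -0.0022 -0.0037; 0.0378 0.0006 -0.0022 -0.0037; 0.0378 0.0006 -0.0022 -0.0037
```

View pics/w2.png

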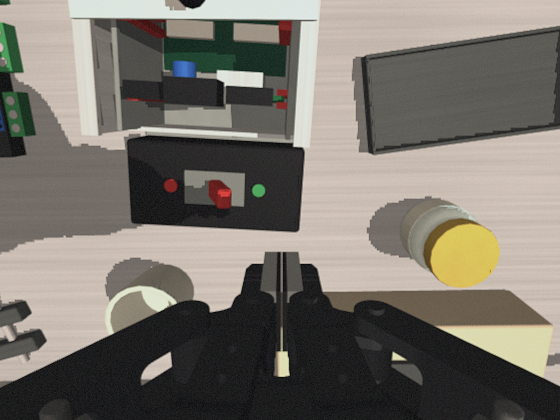

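Emit:
play_rows(
  increments="0.038 0 -0.0015 -0.011; 0.038 0 -0.0015 0; 0.03 0 0 0; 0.004 0 0 0; 0 0 0 0",
)

```text
clock: 3.3
position: [0.6662, 0.1886, 0.0927]
ee_rot: [-0.499, 0.498, 0.497, 0.505]
ft_force: [0.6, 0.2, 0.3]
grip_width: -0.0
```

Run:
```python
from h import *
c=ld('w2.png')
p,q=ray_plane(c,170,185,.05),ray_plane(c,258,190,.05); print(p,q,(p+q)/2)
print('tip',ray_plane(c,223,194,.085))
print([np.round(proj(c,[0.542+.024*0+dx,.147+dy,.1175]),0) for dx,dy in ((0,0),)])
wcam('w3.png')
plan([0.662,0.185,0.082],np.pi/2)
plan([0.662,0.143,0.082],np.pi/2)
```

```text
[0.65624784 0.10499407 0.05      ] [0.66096247 0.17323557 0.05      ] [0.65860515 0.13911482 0.05      ]
tip [0.65599616 0.15161028 0.085     ]
[array([193.,  -7.])]
pos [0.6664 0.1887 0.0931] yaw 1.5644 tilt [ 0.0098  0.0052 -0.9999] need [-0.0044 -0.0037 -0.0111] dyaw 0.0064 w 0.003 F [-0.   0.1  0.1] t 3.4
tool-frame delta [ 0.011   0.0044 -0.0037] turn -0.0064
0.0110 0.0044 -0.0037 -0.0064
pos [0.6664 0.1887 0.0931] yaw 1.5644 tilt [ 0.0098  0.0052 -0.9999] need [-0.0044 -0.0457 -0.0111] dyaw 0.0064 w 0.003 F [-0.   0.1  0.1] t 3.4
tool-frame delta [ 0.0108  0.0042 -0.0457] turn -0.0064
0.0054 0.0021 -0.0229 -0.0032; 0.0054 0.0022 -0.0229 -0.0032
```

View pics/w3.png

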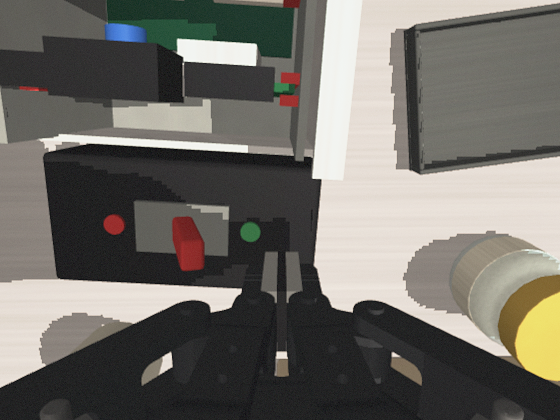

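Emit:
play_rows(
  increments="0.011 0.005 -0.004 0; 0 0 -0.01 0; 0 0 -0.01 0; 0 0 -0.01 0; 0 0 -0.008 0; 0 0 -0.004 0; 0 0 0 0",
)

```text
clock: 4.05
position: [0.6639, 0.1425, 0.0917]
ee_rot: [-0.5, 0.492, 0.497, 0.51]
ft_force: [-0.3, 1.1, -0.3]
grip_width: 0.001
```

Run:
```python
from h import *
c=wcam('w4.png')
plan([0.661,0.139,0.082],np.pi/2)
```

```text
pos [0.664  0.1427 0.0917] yaw 1.5651 tilt [ 0.0208  0.015  -0.9997] need [-0.003  -0.0037 -0.0097] dyaw 0.0057 w 0.004 F [ 0.4 -0.5  0.4] t 4.1
tool-frame delta [ 0.0095  0.0031 -0.0039] turn -0.0057
0.0095 0.0031 -0.0039 -0.0057
```

View pics/w4.png

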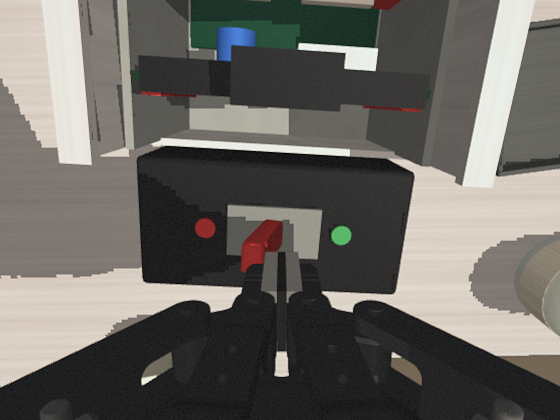

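Run:
```python
from h import *
for n in ('w3.png','w4.png'):
    c=ld(n); cz,s=np.cos(-.065),np.sin(-.065)
    P=np.array([.659,.1393,.052]) 
    b=[(ray_plane(c,*p,.05)) for p in (((113,225),(250,232)) if n=='w3.png' else ((205,228),(341,236)))]
    P=np.r_[(b[0]+b[1])[:2]/2,.052]; print(P, b)
    for th in (0,.1,.2,.4,.8):
        a=th-.4; l=np.array([0,36*np.sin(a),36*np.cos(a)])/1e3
        w=P+np.array([cz*l[0]-s*l[1],s*l[0]+cz*l[1],l[2]]); print(n,th,np.round(proj(c,w)))
o=get_obs();print(o['joint_pos'])
a=cv2.imread('pics/w4.png');cv2.imwrite('pics/w4a.png',cv2.resize(a[190:300,200:350],None,fx=4,fy=4))
plan([0.661,0.139,0.082],np.pi/2)
```

```text
[0.65948328 0.13876299 0.052     ] [array([0.65735598, 0.10429243, 0.05      ]), array([0.66161058, 0.17323355, 0.05      ])]
w3.png 0 [126. 254.]
w3.png 0.1 [133. 256.]
w3.png 0.2 [141. 257.]
w3.png 0.4 [158. 259.]
w3.png 0.8 [194. 258.]
[0.65955504 0.13948417 0.052     ] [array([0.65704483, 0.10518756, 0.05      ]), array([0.66206525, 0.17378079, 0.05      ])]
w4.png 0 [239. 259.]
w4.png 0.1 [247. 261.]
w4.png 0.2 [255. 262.]
w4.png 0.4 [273. 264.]
w4.png 0.8 [307. 263.]
[-0.54342205  0.56088922  0.37215687  1.50718994 -0.23093472  1.09191341
  1.44391199]
pos [0.664  0.1427 0.0917] yaw 1.5651 tilt [ 0.0208  0.015  -0.9997] need [-0.003  -0.0037 -0.0097] dyaw 0.0057 w 0.004 F [ 0.4 -0.5  0.4] t 4.1
tool-frame delta [ 0.0095  0.0031 -0.0039] turn -0.0057
0.0095 0.0031 -0.0039 -0.0057
```

View pics/w4a.png

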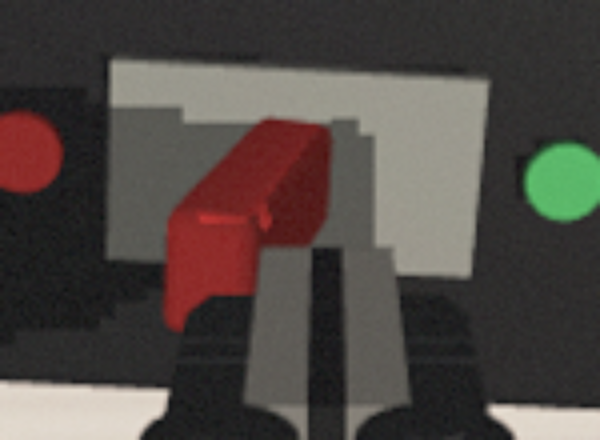

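Emit:
play_rows(
  increments="0 0 -0.005 0; 0 0 -0.004 0; 0 0 0 0; 0 0 0 0; 0 0 0 0",
)

```text
clock: 4.6
position: [0.6639, 0.1374, 0.0912]
ee_rot: [-0.5, 0.49, 0.499, 0.511]
ft_force: [-1.0, 2.0, 1.5]
grip_width: 0.001
```

Run:
```python
from h import *
c=wcam('w5.png')
plan([0.661,0.139,0.082],np.pi/2)
a=cv2.imread('pics/w5.png');cv2.imwrite('pics/w5a.png',cv2.resize(a[170:320,180:380],None,fx=4,fy=4))
```

```text
pos [0.6639 0.1375 0.0913] yaw 1.5689 tilt [ 0.0211  0.0196 -0.9996] need [-0.0029  0.0015 -0.0093] dyaw 0.0019 w -0.000 F [-1.4  2.5  1.6] t 4.7
tool-frame delta [0.0092 0.0031 0.0013] turn -0.0019
0.0092 0.0031 0.0013 -0.0019
```

View pics/w5a.png

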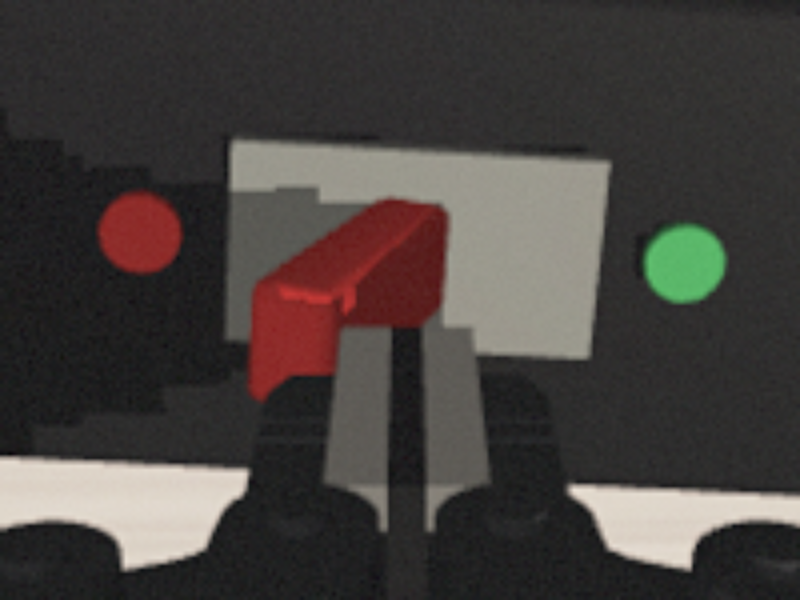

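Emit:
play_rows(
  increments="0 0 -0.005 0; 0 0 0 0; 0 0 0 0; 0 0 0 0",
)

```text
clock: 5.05
position: [0.6638, 0.1373, 0.0913]
ee_rot: [-0.499, 0.488, 0.501, 0.511]
ft_force: [0.0, 3.2, 1.0]
grip_width: -0.005
```

Run:
```python
from h import *
c=wcam('w6.png')
plan([0.661,0.139,0.082],np.pi/2)
a=cv2.imread('pics/w6.png');cv2.imwrite('pics/w6a.png',cv2.resize(a[170:320,180:380],None,fx=4,fy=4))
```

```text
pos [0.6638 0.1374 0.0913] yaw 1.5726 tilt [ 0.0218  0.0257 -0.9994] need [-0.0028  0.0016 -0.0093] dyaw -0.0018 w 0.002 F [0.2 2.8 0.9] t 5.1
tool-frame delta [0.0093 0.003  0.0014] turn 0.0018
0.0093 0.0030 0.0014 0.0018
```

View pics/w6a.png

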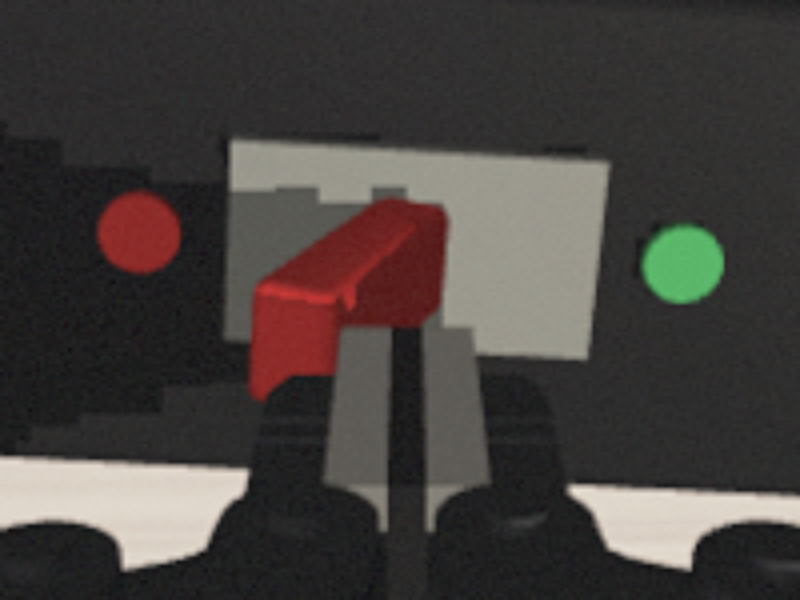

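Emit:
play_rows(
  increments="0 0 0.012 0; -0.03 0 0 0; -0.04 0 0 0; -0.04 0 0 0; 0 0.03 0 0; 0 0.03 0 0; 0 0.03 0 0; 0 0.027 0 0; 0 0 0 0; 0 0 0 0",
  hand=-1,
)

```text
clock: 6.1
position: [0.5405, 0.1457, 0.2017]
ee_rot: [-0.5, 0.491, 0.498, 0.51]
ft_force: [0.4, -0.4, 0.9]
grip_width: 1.001
```

Run:
```python
from h import *
c=wcam('w7.png')
plan([0.5405,0.1463,0.20],np.pi/2)
```

```text
pos [0.5406 0.1457 0.2017] yaw 1.5679 tilt [ 0.0201  0.0165 -0.9997] need [-0.0001  0.0006 -0.0017] dyaw 0.0029 w 1.004 F [ 0.3 -0.3 -1.1] t 6.2
tool-frame delta [0.0017 0.0001 0.0006] turn -0.0029
0.0017 0.0001 0.0006 -0.0029
```

View pics/w7.png

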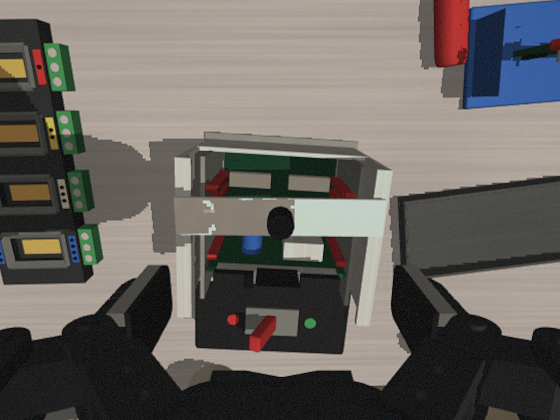

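Run:
```python
from h import *
c=ld('w7.png'); print(ray_plane(c,280,222,.134), proj(c,[.5405,.1463,.1375]))
p,q=ray_plane(c,232,320,.05),ray_plane(c,310,323,.05); print((p+q)/2)
c1=ld('w1.png');print('tri knob',tri([(c,(280,221)),(c1,(225+275/3,110+199/3))]))
```

```text
[0.5393948 0.1464209 0.134    ] [279.87391287 225.79693401]
[0.66010401 0.13928429 0.05      ]
tri knob [0.54233343 0.14697311 0.12399848]
```

Emit:
play_rows(
  increments="0.02 0 0 0; 0.02 0 0 0; 0.015 0 0 0; 0 0 0 0; 0 0 0 0",
)

```text
clock: 6.65
position: [0.5463, 0.1456, 0.1453]
ee_rot: [-0.501, 0.492, 0.496, 0.511]
ft_force: [0.4, 0.6, 0.2]
grip_width: 1.0
```

Run:
```python
from h import *
c=wcam('w8.png')
plan([0.5405,0.1463,0.130],np.pi/2)
```

```text
pos [0.5462 0.1457 0.1452] yaw 1.5650 tilt [ 0.0226  0.0137 -0.9996] need [-0.0057  0.0006 -0.0152] dyaw 0.0058 w 1.001 F [ 0.5 -0.1  0.4] t 6.7
tool-frame delta [0.0151 0.0061 0.0004] turn -0.0058
0.0151 0.0061 0.0004 -0.0058
```

View pics/w8.png

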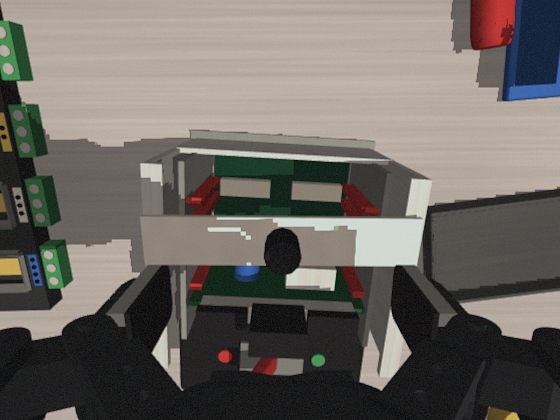

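Emit:
play_rows(
  increments="0.008 0.006 0.0005 0; 0.006 0.001 0 0; 0 0 0 0; 0 0 0 0",
)

```text
clock: 7.1
position: [0.5401, 0.1467, 0.1317]
ee_rot: [-0.501, 0.492, 0.496, 0.511]
ft_force: [-0.4, 0.4, 0.5]
grip_width: 1.002
```

Run:
```python
from h import *
plan([0.5405,0.1465,0.130],np.pi/2)
```

```text
pos [0.5401 0.1467 0.1317] yaw 1.5648 tilt [ 0.0251  0.0147 -0.9996] need [ 0.0004 -0.0002 -0.0017] dyaw 0.0060 w 1.002 F [-0.4  0.4  0.5] t 7.1
tool-frame delta [ 0.0017 -0.0003 -0.0002] turn -0.0060
0.0017 -0.0003 -0.0002 -0.0060
```

Emit:
play_rows(
  increments="0.001 0 0 0; 0 0 0 0; 0 0 0 0; 0 0 0 0; 0 0 0 0; 0 0 0 0; 0 0 0 0; 0 0 0 0",
  hand=1,
  squeeze=50,
)

```text
clock: 7.9
position: [0.5407, 0.1469, 0.1316]
ee_rot: [-0.501, 0.491, 0.496, 0.512]
ft_force: [-0.6, -0.6, -0.6]
grip_width: 0.158
```

Emit:
play_rows(
  increments="-0.01 0 0 0; -0.02 0 0 0; -0.02 0 0 0; 0 0 0 0; 0 0 0 0",
)

```text
clock: 8.4
position: [0.5388, 0.1457, 0.1844]
ee_rot: [-0.501, 0.492, 0.496, 0.512]
ft_force: [-0.1, -0.1, -0.5]
grip_width: 0.16
```

Run:
```python
from h import *
wcam('w9.png')
plan([0.587,0.347,0.17],None)
```

```text
pos [0.539  0.1457 0.1845] yaw 1.5644 tilt [ 0.0258  0.0148 -0.9996] need [ 0.048   0.2013 -0.0145] dyaw 0.0000 w 0.162 F [-0.1 -0.1 -0.5] t 8.4
tool-frame delta [ 0.0187 -0.0462  0.2013] turn 0.0000
0.0031 -0.0077 0.0336 0.0000; 0.0031 -0.0077 0.0336 0.0000; 0.0031 -0.0077 0.0336 0.0000; 0.0031 -0.0077 0.0336 0.0000; 0.0031 -0.0077 0.0336 0.0000; 0.0031 -0.0077 0.0336 0.0000
```

View pics/w9.png

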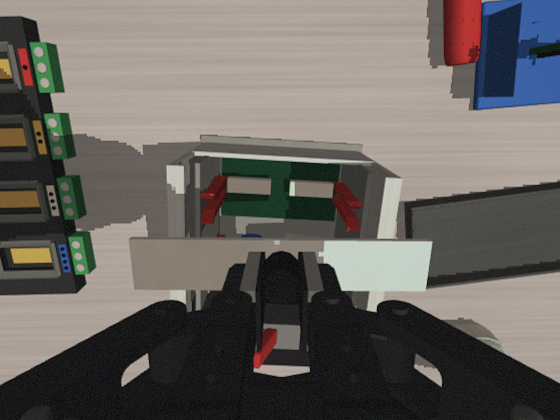

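Emit:
play_rows(
  increments="0 -0.008 0.033 0; 0 -0.008 0.033 0; 0 -0.008 0.033 0; 0 -0.008 0.033 0; 0 -0.008 0.033 0; 0 -0.006 0.03 0; 0 0 0 0; 0 0 0 0",
)

```text
clock: 9.25
position: [0.5857, 0.3451, 0.1797]
ee_rot: [-0.499, 0.496, 0.496, 0.509]
ft_force: [-0.3, -0.1, -1.6]
grip_width: 0.156
```

Run:
```python
from h import *
wcam('w10.png')
plan([0.587,0.347,0.04],None)
```

```text
pos [0.5853 0.3456 0.1795] yaw 1.5614 tilt [ 0.016   0.0099 -0.9998] need [ 0.0017  0.0014 -0.1395] dyaw 0.0000 w 0.157 F [-0.9  0.8 -1.3] t 9.3
tool-frame delta [0.1396 0.0005 0.    ] turn 0.0000
0.0349 0.0001 0.0000 0.0000; 0.0349 0.0001 0.0000 0.0000; 0.0349 0.0001 0.0000 0.0000; 0.0349 0.0001 0.0000 0.0000
```

View pics/w10.png

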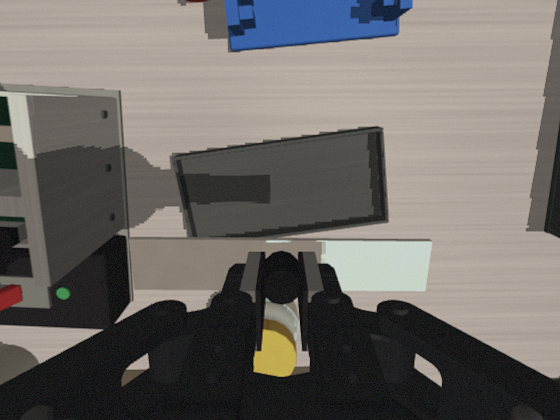

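Run:
```python
from h import *
c=ld('w10.png'); r=[ray_plane(c,*p,.018)[:2] for p in ((174,156),(381,128),(388,221),(192,237))]; print(np.round(r,4),np.mean(r,0))
t=camera('top'); cv2.imwrite('pics/top1.png',t['img']); print('jar',ray_plane(t,167,158,.07), ray_plane(c,275,349,.07))
```

```text
[[0.5587 0.2614]
 [0.5384 0.4259]
 [0.6155 0.4369]
 [0.6277 0.2705]] [0.58506495 0.34868012]
jar [0.70395563 0.32653358 0.07      ] [0.70141211 0.3405337  0.07      ]
```

Emit:
play_rows(
  increments="0.025 0.0015 0 0; 0.035 0.0015 0 0; 0.035 0.0015 0 0; 0.025 0.001 0 0; 0 0 0 0; 0 0 0 0",
)

```text
clock: 9.95
position: [0.5844, 0.3396, 0.0591]
ee_rot: [-0.498, 0.497, 0.493, 0.512]
ft_force: [0.3, 0.5, -0.1]
grip_width: 0.16
```

Run:
```python
from h import *
wcam('w11.png')
plan([0.587,0.347,0.02],None)
```

```text
pos [0.5844 0.3395 0.0592] yaw 1.5523 tilt [ 0.0203  0.0103 -0.9997] need [ 0.0026  0.0075 -0.0392] dyaw 0.0000 w 0.159 F [ 0.1 -0.5 -0.2] t 10.0
tool-frame delta [ 0.0393 -0.0017  0.0072] turn 0.0000
0.0393 -0.0017 0.0072 0.0000
```

View pics/w11.png

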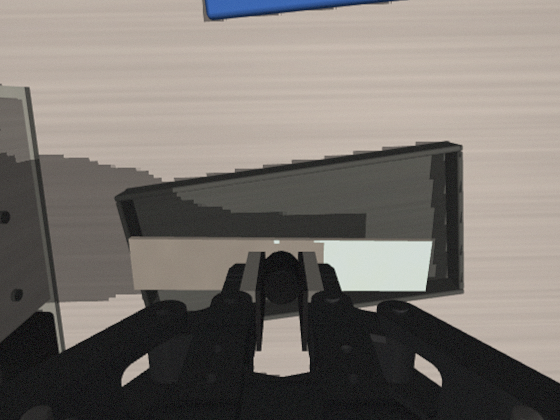

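Emit:
play_rows(
  increments="0 -0.002 0.009 0; 0.015 0 0 0; 0.012 0.001 0 0; 0.006 0 0 0; 0.004 0 0 0; 0 0 0 0; 0 0 0 0",
)

```text
clock: 10.7
position: [0.5885, 0.3508, 0.0233]
ee_rot: [-0.498, 0.495, 0.493, 0.514]
ft_force: [0.7, -0.6, -0.2]
grip_width: 0.156
```

Run:
```python
from h import *
plan([0.587,0.347,0.02],None)
```

```text
pos [0.5885 0.3508 0.0233] yaw 1.5522 tilt [ 0.025   0.0137 -0.9996] need [-0.0015 -0.0038 -0.0033] dyaw 0.0000 w 0.156 F [ 0.7 -0.6 -0.2] t 10.7
tool-frame delta [ 0.0032  0.0015 -0.0039] turn 0.0000
0.0032 0.0015 -0.0039 0.0000
```

Down a touch, release, rise, and look.

Emit:
play_rows(
  increments="0.003 0 0 0; 0 0 0 0; 0 0 0 0",
)

```text
clock: 11.0
position: [0.589, 0.351, 0.0208]
ee_rot: [-0.498, 0.495, 0.492, 0.515]
ft_force: [-0.3, -0.6, -1.0]
grip_width: 0.159
```

Emit:
play_rows(
  increments="0 0 0 0; 0 0 0 0; 0 0 0 0; 0 0 0 0; -0.02 0 0 0; -0.04 0 0 0; -0.04 0 0 0; -0.04 0 0 0; -0.04 0 0 0; 0 0 0 0; 0 0 0 0",
  hand=-1,
)

```text
clock: 12.1
position: [0.5838, 0.3479, 0.2077]
ee_rot: [-0.498, 0.495, 0.492, 0.515]
ft_force: [-0.2, 0.0, -1.0]
grip_width: 1.001
```

Run:
```python
from h import *
wcam('w12.png')
plan([0.434,0.375,0.24],np.pi/2)
```

```text
pos [0.5841 0.348  0.2082] yaw 1.5517 tilt [ 0.0262  0.0145 -0.9996] need [-0.1501  0.027   0.0318] dyaw 0.0191 w 0.998 F [-0.1 -0.   0.6] t 12.2
tool-frame delta [-0.0353  0.1497  0.0246] turn -0.0191
-0.0088 0.0374 0.0062 -0.0048; -0.0088 0.0374 0.0063 -0.0048; -0.0088 0.0374 0.0065 -0.0048; -0.0088 0.0373 0.0067 -0.0048
```

View pics/w12.png

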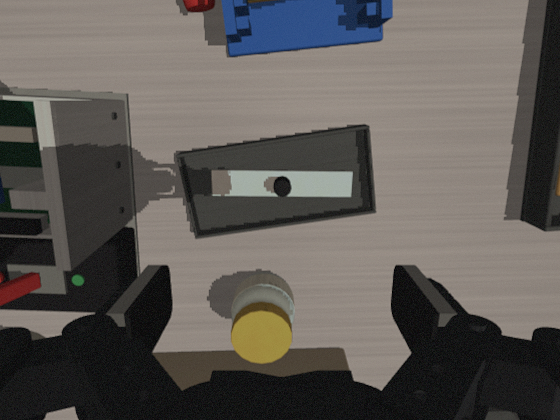

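Emit:
play_rows(
  increments="-0.017 0.036 0.006 -0.019; -0.017 0.036 0.006 0; -0.017 0.036 0.006 0; 0 0.036 0.006 0; 0 0 0 0; 0 0 0 0",
)

```text
clock: 12.75
position: [0.432, 0.3708, 0.2488]
ee_rot: [-0.503, 0.494, 0.497, 0.506]
ft_force: [0.8, 0.2, -0.5]
grip_width: 0.997
```

Run:
```python
from h import *
wcam('w13.png')
plan([0.434,0.375,0.24],np.pi/2)
```

```text
pos [0.4319 0.371  0.2485] yaw 1.5711 tilt [ 0.0177  0.005  -0.9998] need [ 0.0021  0.004  -0.0085] dyaw -0.0003 w 0.998 F [-0.2  1.   0.6] t 12.8
tool-frame delta [ 0.0086 -0.002   0.004 ] turn 0.0003
0.0086 -0.0020 0.0040 0.0003
```

View pics/w13.png

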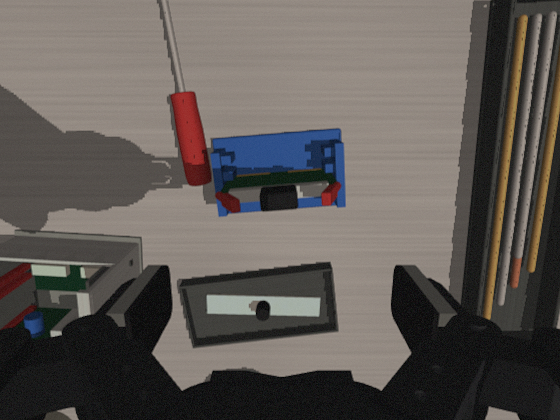

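Run:
```python
from h import *
a=cv2.imread('pics/w13.png');cv2.imwrite('pics/w13a.png',cv2.resize(a[120:225,200:355],None,fx=5,fy=5,interpolation=cv2.INTER_CUBIC))
```

```text
(no output)
```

View pics/w13a.png

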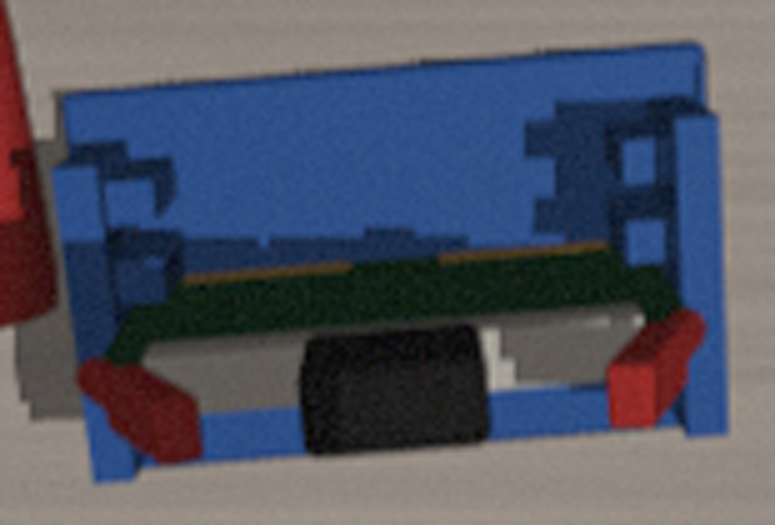

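Run:
```python
from h import *
c=ld('w13.png');A=lambda u,v,z:ray_plane(c,200+u/5,120+v/5,z)
for a,b,z,n in (((310,452),(485,438),.122,'grip front'),((308,370),(485,360),.122,'grip back?'),((145,345),(640,305),.096,'strip'),((183,282),(352,265),.02,'gold'),((65,92),(697,45),.008,'standback'),((95,482),(725,433),.05,'st front')):
    p,q=A(*a,z),A(*b,z); d=q-p; print(n,np.round(p,4),np.round(q,4),'mid',np.round((p+q)/2,4),'len %.4f'%np.linalg.norm(d),'yaw',np.round(-np.arctan2(d[0],d[1]),4))
t=cv2.imread('pics/top1.png');cv2.imwrite('pics/top1a.png',cv2.resize(t[230:285,115:200],None,fx=9,fy=9,interpolation=cv2.INTER_CUBIC))
```

```text
grip front [0.4413 0.3576 0.122 ] [0.4392 0.3833 0.122 ] mid [0.4403 0.3705 0.122 ] len 0.0259 yaw 0.0824
grip back? [0.4289 0.3574 0.122 ] [0.4274 0.3832 0.122 ] mid [0.4282 0.3703 0.122 ] len 0.0258 yaw 0.0576
strip [0.4312 0.3302 0.096 ] [0.4247 0.409  0.096 ] mid [0.428  0.3696 0.096 ] len 0.0790 yaw 0.082
gold [0.436  0.3276 0.02  ] [0.4326 0.3614 0.02  ] mid [0.4343 0.3445 0.02  ] len 0.0340 yaw 0.1013
standback [0.3997 0.3039 0.008 ] [0.3904 0.4303 0.008 ] mid [0.3951 0.3671 0.008 ] len 0.1267 yaw 0.0733
st front [0.4685 0.3133 0.05  ] [0.4589 0.432  0.05  ] mid [0.4637 0.3727 0.05  ] len 0.1191 yaw 0.0803
```

View pics/top1a.png

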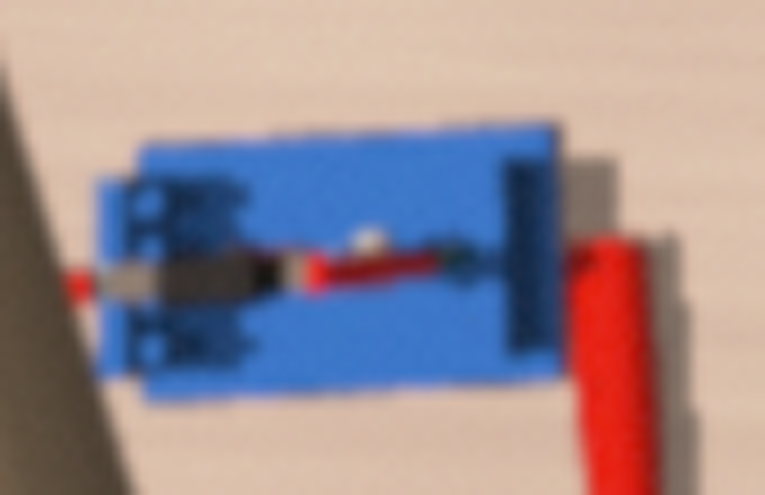

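Emit:
play_rows(
  increments="0 0 0 0.14; 0 0 0 0.14; 0 0 0 0.14; 0 0 0 0.14; 0 0 0 0.14; 0 0 0 0.14; 0 0 0 0.14; 0 0 0 0.14; 0 0 0 0.14; 0 0 0 0.14; 0 0 0 0; 0 0 0 0",
)

```text
clock: 14.0
position: [0.4423, 0.3625, 0.2377]
ee_rot: [-0.04, 0.702, 0.031, 0.71]
ft_force: [-0.4, -0.4, -0.4]
grip_width: 0.999
```

Run:
```python
from h import *
wcam('w14.png')
plan([0.434,0.375,0.24],0.08)
```

```text
pos [0.4423 0.3625 0.2376] yaw 0.1002 tilt [ 0.0126 -0.0123 -0.9998] need [-0.0083  0.0125  0.0024] dyaw -0.0202 w 0.998 F [-0.1 -0.3  0.5] t 14.1
tool-frame delta [-0.0026  0.0132 -0.007 ] turn 0.0202
-0.0026 0.0132 -0.0070 0.0202
```

View pics/w14.png

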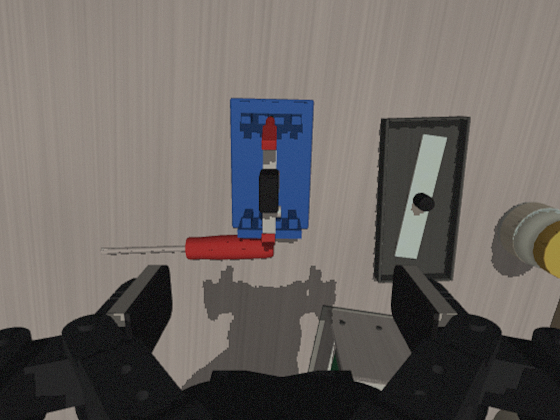

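Run:
```python
from h import *
c=ld('w14.png')
a=cv2.imread('pics/w14.png');cv2.imwrite('pics/w14a.png',cv2.resize(a[90:250,220:320],None,fx=3.7,fy=3.7,interpolation=cv2.INTER_CUBIC))
print(ray_plane(c,269,192,.122)); 
print('strip/lever ends',ray_plane(c,268.5,120,.13),ray_plane(c,268.5,238,.13))
print(tri([(c,(269,192)),(ld('w13.png'),(200+397/5,120+407/5))]))
```

```text
[0.43542509 0.37098278 0.122     ]
strip/lever ends [0.43077006 0.41984794 0.13      ] [0.43809681 0.34001059 0.13      ]
[0.43536797 0.37032635 0.11894689]
```

View pics/w14a.png

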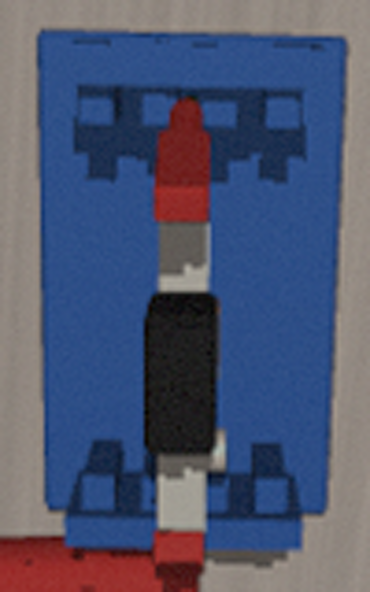

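Emit:
play_rows(
  increments="0 0.009 -0.007 0.02; 0.02 0 0 0; 0.02 0 0 0; 0.015 0 0 0; 0 0 0 0; 0 0 0 0",
)

```text
clock: 14.65
position: [0.4367, 0.3698, 0.1808]
ee_rot: [-0.038, 0.702, 0.029, 0.711]
ft_force: [-0.5, 0.2, 0.5]
grip_width: 1.001
```

Run:
```python
from h import *
wcam('w15.png')
plan([0.435,0.371,0.108],0.08)
```

```text
pos [0.4367 0.3697 0.1809] yaw 0.0952 tilt [ 0.0135 -0.0123 -0.9998] need [-0.0017  0.0013 -0.0729] dyaw -0.0152 w 0.997 F [ 0.3 -0.7 -0.8] t 14.7
tool-frame delta [ 0.0728  0.0024 -0.0024] turn 0.0152
0.0364 0.0012 -0.0012 0.0076; 0.0364 0.0012 -0.0012 0.0076
```

View pics/w15.png

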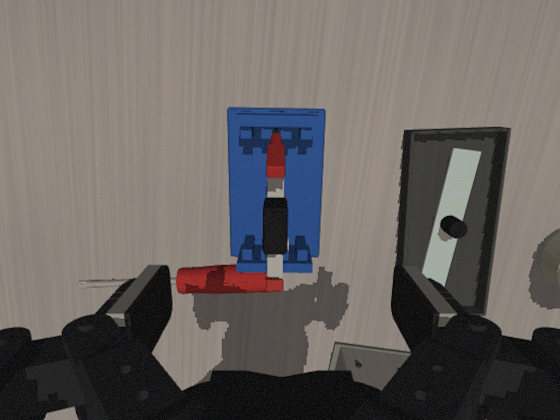

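Emit:
play_rows(
  increments="0.02 0.002 -0.001 0.015; 0.02 0.001 -0.001 0.01; 0.016 0 0 0; 0.012 0 0 0; 0 0 0 0; 0 0 0 0",
)

```text
clock: 15.3
position: [0.4383, 0.3744, 0.1166]
ee_rot: [-0.028, 0.7, 0.024, 0.713]
ft_force: [0.7, 0.4, -0.1]
grip_width: 0.999
```

Run:
```python
from h import *
c=wcam('w16.png')
plan([0.435,0.371,0.108],0.08)
```

```text
pos [0.4383 0.3744 0.1167] yaw 0.0733 tilt [ 0.0193 -0.0052 -0.9998] need [-0.0033 -0.0034 -0.0087] dyaw 0.0067 w 0.997 F [-0.4  0.5  0.1] t 15.3
tool-frame delta [ 0.0086 -0.0031 -0.0037] turn -0.0067
0.0086 -0.0031 -0.0037 -0.0067
```

View pics/w16.png

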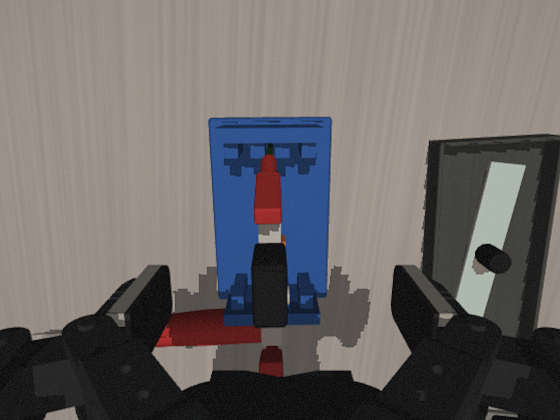

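Emit:
play_rows(
  increments="0.004 -0.003 -0.004 0; 0.004 0 -0.001 0; 0 0 0 0; 0 0 0 0",
)

```text
clock: 15.75
position: [0.4339, 0.3714, 0.11]
ee_rot: [-0.027, 0.699, 0.025, 0.714]
ft_force: [-0.0, 0.2, 1.2]
grip_width: 0.998
```

Run:
```python
from h import *
plan([0.435,0.371,0.108],0.08)
c=wcam('w17.png')
```

```text
pos [0.4339 0.3714 0.11  ] yaw 0.0735 tilt [ 0.0211 -0.0027 -0.9998] need [ 0.0011 -0.0004 -0.002 ] dyaw 0.0065 w 0.998 F [-0.   0.2  1.2] t 15.8
tool-frame delta [ 0.002  -0.0004  0.001 ] turn -0.0065
0.0020 -0.0004 0.0010 -0.0065
```

View pics/w17.png

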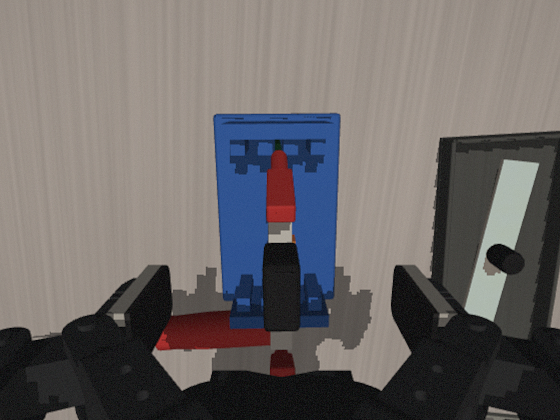

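Emit:
play_rows(
  increments="0 0 0.001 0; 0 0 0 0; 0 0 0 0; 0 0 0 0; 0 0 0 0; 0 0 0 0; 0 0 0 0; 0 0 0 0; 0 0 0 0",
  hand=1,
  squeeze=70,
)

```text
clock: 16.7
position: [0.4348, 0.3718, 0.1105]
ee_rot: [-0.027, 0.699, 0.025, 0.714]
ft_force: [-0.3, -0.6, 1.1]
grip_width: 0.147
```

Run:
```python
from h import *
plan([0.435,0.371,0.25],0.08)
```

```text
pos [0.4348 0.3718 0.1105] yaw 0.0740 tilt [ 0.0206 -0.0025 -0.9998] need [ 0.0002 -0.0008  0.1395] dyaw 0.0060 w 0.147 F [-0.3 -0.6  1.1] t 16.7
tool-frame delta [-0.1395 -0.0013  0.003 ] turn -0.0060
-0.0349 -0.0003 0.0007 -0.0015; -0.0349 -0.0003 0.0007 -0.0015; -0.0349 -0.0003 0.0007 -0.0015; -0.0349 -0.0003 0.0007 -0.0015
```

Emit:
play_rows(
  increments="-0.015 0 0 0; -0.03 0 0.0005 0; -0.035 0 0.0005 0; -0.035 0 0.001 0; -0.03 0 0 0; 0 0 0 0; 0 0 0 0",
)

```text
clock: 17.4
position: [0.4339, 0.3707, 0.2651]
ee_rot: [-0.027, 0.699, 0.024, 0.714]
ft_force: [0.3, -0.0, -1.9]
grip_width: 0.144
```

Run:
```python
from h import *
plan([0.542,0.1476,0.25],-0.065)
c=wcam('w18.png'); c=snap('scene','s2.png')
```

```text
pos [0.4339 0.3707 0.2651] yaw 0.0716 tilt [ 0.0217 -0.0033 -0.9998] need [ 0.1081 -0.2231 -0.0151] dyaw -0.1366 w 0.144 F [ 0.3 -0.  -1.9] t 17.4
tool-frame delta [ 0.0182 -0.2302  0.0915] turn 0.1366
0.0026 -0.0329 0.0131 0.0195; 0.0026 -0.0326 0.0137 0.0195; 0.0026 -0.0323 0.0143 0.0195; 0.0026 -0.0321 0.0150 0.0195; 0.0026 -0.0318 0.0156 0.0195; 0.0026 -0.0315 0.0162 0.0195; 0.0026 -0.0311 0.0168 0.0195
```

View pics/w18.png

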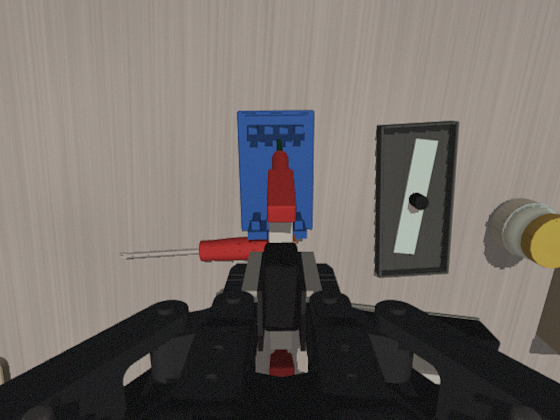

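View pics/s2.png

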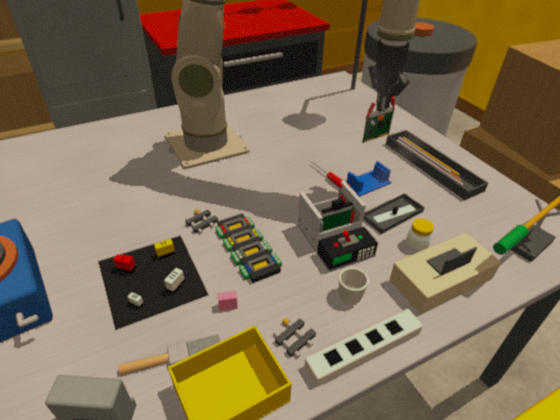

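Emit:
play_rows(
  increments="0 -0.033 0.013 0; 0 -0.033 0.013 0; 0 -0.033 0.013 0; 0 -0.033 0.013 0; 0 -0.033 0.013 0; 0 -0.032 0.013 0; 0 -0.028 0.012 0; 0 0 0 0.06; 0 0 0 0.06; 0 0 0 0; 0 0 0 0",
)

```text
clock: 18.6
position: [0.5377, 0.1409, 0.2545]
ee_rot: [0.011, 0.706, -0.024, 0.708]
ft_force: [-0.3, 0.1, -1.6]
grip_width: 0.145
```

Run:
```python
from h import *
plan([0.542,0.1476,0.25],-0.065)
c=wcam('w19.png'); c=snap('scene','s3.png'); cv2.imwrite('pics/s3a.png',cv2.resize(c['img'][100:280,270:430],None,fx=3.3,fy=3.3,interpolation=cv2.INTER_CUBIC))
```

```text
pos [0.5377 0.1409 0.2545] yaw -0.0503 tilt [ 0.0034 -0.0179 -0.9998] need [ 0.0043  0.0067 -0.0045] dyaw -0.0147 w 0.145 F [-0.3  0.1 -1.6] t 18.6
tool-frame delta [0.0044 0.0069 0.0039] turn 0.0147
0.0044 0.0069 0.0039 0.0147
```

View pics/w19.png

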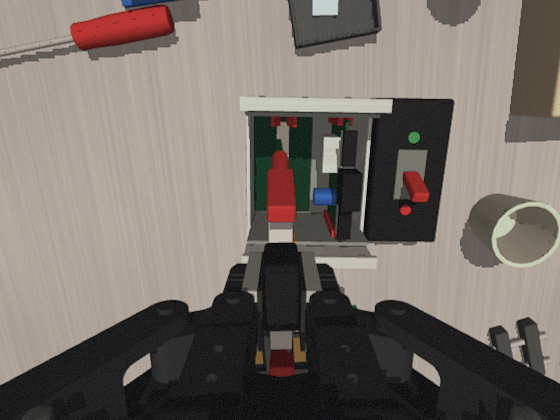

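View pics/s3a.png

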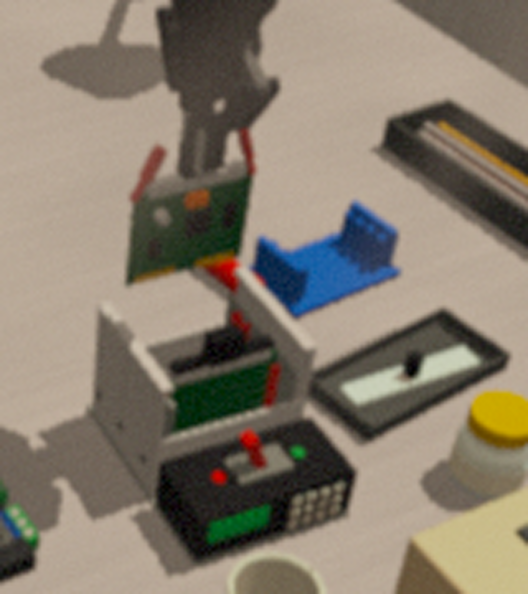

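Run:
```python
from h import *
a=cv2.imread('pics/w19.png');cv2.imwrite('pics/w19a.png',cv2.resize(a[90:280,235:400],None,fx=4,fy=4,interpolation=cv2.INTER_CUBIC)[:,:660])
c=ld('w19.png')
cz,s=np.cos(-.065),np.sin(-.065)
def L(x,y,z): return [.542+cz*x-s*y,.1476+s*x+cz*y,z]
for n,p in dict(origin_mouth=L(0,0,.089),gu=L(0,.044,.089),gu2=L(0,.052,.089),gl=L(0,-.044,.089),sh=L(0,.062,.1145),piv=L(.118,0,.052)).items(): print(n,np.round(proj(c,p),1), np.round((proj(c,p)-[235,90])*4))
```

```text
origin_mouth [283.7 180. ] [195. 360.]
gu [284.7 125.6] [199. 143.]
gu2 [284.9 115.2] [200. 101.]
gl [282.9 230.2] [191. 561.]
sh [285.6 102.1] [202.  48.]
piv [410.7 173.7] [703. 335.]
```

View pics/w19a.png

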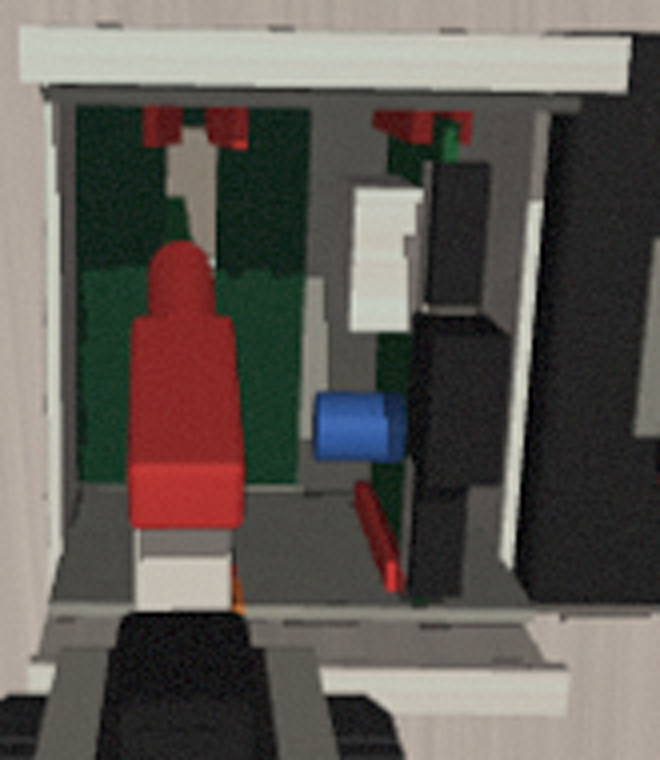

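```bash
python3 - <<'E'
from h import *
c=ld('w19.png'); o=get_obs(); R=Rt(o)
# grip +y edge at top: pixel (281,244)
for v in (243,245,248):
    w=ray_plane(c,281,v,o['position'][2]+.0115); print(np.round(R.T@(w-o['position']),4))
c=ld('w18.png')
E
python3 - <<'E'
import cv2
a=cv2.imread('pics/w18.png');cv2.imwrite('pics/w18a.png',cv2.resize(a[130:300,220:340],None,fx=4.5,fy=3.5,interpolation=cv2.INTER_CUBIC))
E
```

```text
[-0.0119  0.0206  0.0011]
[-0.0118  0.0198  0.0011]
[-0.0118  0.0187  0.0011]
```

View pics/w18a.png

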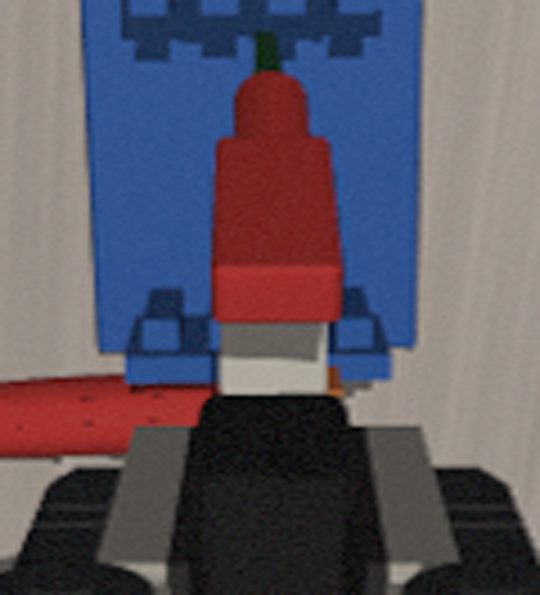

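Run:
```python
from h import *
R=None
o=get_obs(); R=Rt(o); c=ld('w19.png')
for v,dz in ((243.5,-.0145),(262,.0115),(265,.0115)):
    w=ray_plane(c,281,v,o['position'][2]+dz); print(v,np.round(R.T@(w-o['position']),4))
# lever (+y) outer tip of handle bottom (hinge end) : strip etc
```

```text
243.5 [0.0143 0.0105 0.001 ]
262 [-0.0117  0.0133  0.0011]
265 [-0.0117  0.0121  0.0011]
```

Emit:
play_rows(
  increments="0 0.006 0.003 0.012; 0 0.004 0.002 0.008; 0.015 0 0 0; 0.015 0 0 0; 0.012 0 0 0; 0 0 0 0; 0 0 0 0",
)

```text
clock: 19.4
position: [0.5445, 0.1548, 0.2114]
ee_rot: [0.017, 0.705, -0.029, 0.709]
ft_force: [-0.0, -0.1, -1.0]
grip_width: 0.147
```

Run:
```python
from h import *
plan([0.5425,0.1504,0.205],-0.065)
c=wcam('w20.png'); cv2.imwrite('pics/w20a.png',cv2.resize(c['img'][90:290,200:400],None,fx=3,fy=3,interpolation=cv2.INTER_CUBIC))
```

```text
pos [0.5445 0.1548 0.2114] yaw -0.0661 tilt [ 0.0048 -0.0168 -0.9998] need [-0.002  -0.0044 -0.0064] dyaw 0.0011 w 0.147 F [-0.  -0.1 -1. ] t 19.4
tool-frame delta [ 0.0065 -0.0044 -0.0017] turn -0.0011
0.0065 -0.0044 -0.0017 -0.0011
```

View pics/w20a.png

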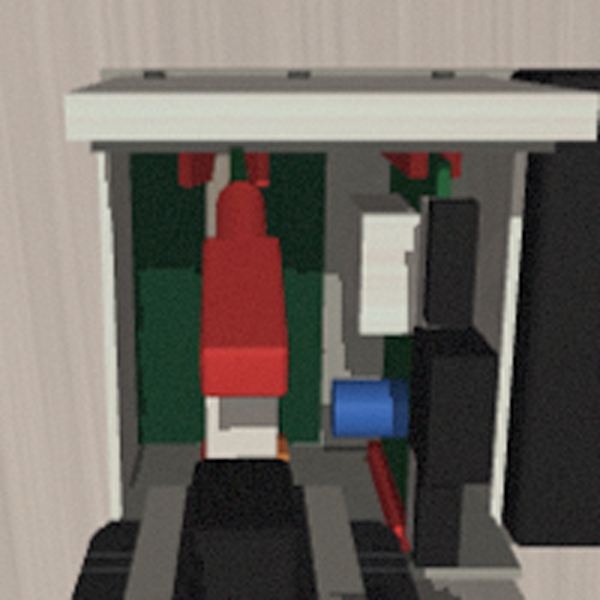

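Emit:
play_rows(
  increments="0 -0.004 -0.002 0; 0.004 -0.001 -0.001 0; 0 0 0 0; 0 0 0 0",
)

```text
clock: 19.85
position: [0.5416, 0.1496, 0.2089]
ee_rot: [0.018, 0.704, -0.029, 0.709]
ft_force: [-0.1, -0.5, -1.1]
grip_width: 0.143
```

Run:
```python
from h import *
plan([0.542,0.1504,0.195],-0.065)
c=wcam('w21.png'); cv2.imwrite('pics/w21a.png',cv2.resize(c['img'][90:290,200:400],None,fx=3,fy=3,interpolation=cv2.INTER_CUBIC))
```

```text
pos [0.5416 0.1496 0.2089] yaw -0.0664 tilt [ 0.007  -0.0154 -0.9999] need [ 0.0004  0.0008 -0.0139] dyaw 0.0014 w 0.143 F [-0.1 -0.5 -1.1] t 19.9
tool-frame delta [0.0139 0.0011 0.0003] turn -0.0014
0.0139 0.0011 0.0003 -0.0014
```

View pics/w21a.png

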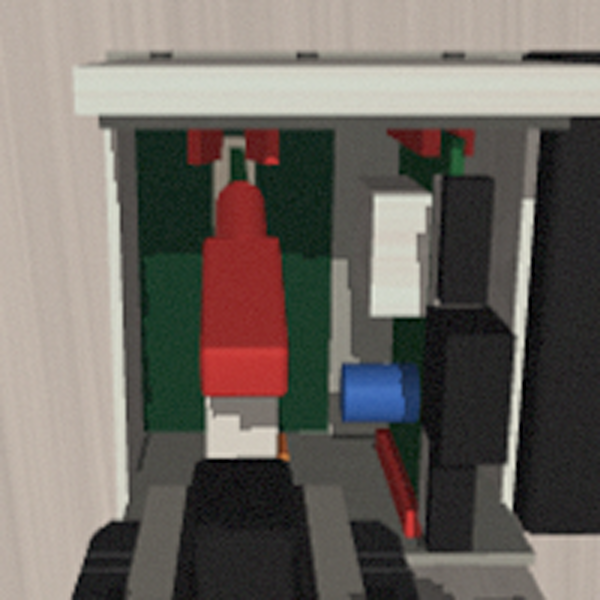

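Run:
```python
from h import *
c=ld('w21.png')
cz,s=np.cos(-.065),np.sin(-.065)
def loc(w): d=w[:2]-np.array([.542,.1476]); return np.round([cz*d[0]+s*d[1],-s*d[0]+cz*d[1]],4)
print('corner',loc(ray_plane(c,279,139.5,.1064)))
print('guide inner edge',loc(ray_plane(c,200+195/3,90+162/3,.089)),loc(ray_plane(c,200+272/3,90+162/3,.089)))
print('rail',loc(ray_plane(c,280,90+116/3,.1145)),loc(ray_plane(c,280,90+66/3,.1145)))
```

```text
corner [0.0001 0.0483]
guide inner edge [-0.0095  0.0437] [0.008  0.0436]
rail [0.0007 0.0556] [0.0007 0.0654]
```

Emit:
play_rows(
  increments="0.003 0.001 0 0; 0.007 0.001 0 0; 0.007 0 0 0; 0.007 0 0 0; 0 0 0 0; 0 0 0 0",
)

```text
clock: 20.5
position: [0.5416, 0.1515, 0.182]
ee_rot: [0.018, 0.704, -0.029, 0.709]
ft_force: [-0.2, -0.0, -1.3]
grip_width: 0.148
```

Run:
```python
from h import *
plan([0.5418,0.1508,0.175],-0.065)
c=wcam('w22.png'); cv2.imwrite('pics/w22a.png',cv2.resize(c['img'][90:290,200:400],None,fx=3,fy=3,interpolation=cv2.INTER_CUBIC))
```

```text
pos [0.5416 0.1515 0.182 ] yaw -0.0661 tilt [ 0.0059 -0.016  -0.9999] need [ 0.0002 -0.0007 -0.007 ] dyaw 0.0011 w 0.148 F [-0.2 -0.  -1.3] t 20.5
tool-frame delta [ 0.007  -0.0006  0.0002] turn -0.0011
0.0070 -0.0006 0.0002 -0.0011
```

View pics/w22a.png

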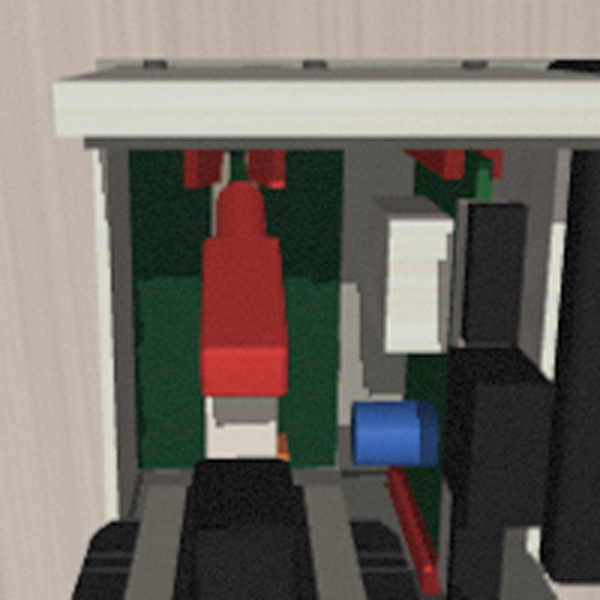

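Emit:
play_rows(
  increments="0.007 -0.0005 0 0; 0.007 0 0 0; 0.007 0 0 0; 0 0 0 0",
)

```text
clock: 20.95
position: [0.5415, 0.1507, 0.1593]
ee_rot: [0.018, 0.704, -0.029, 0.709]
ft_force: [-0.6, -0.6, -1.6]
grip_width: 0.14
```

Run:
```python
from h import *
plan([0.5418,0.1508,0.1225],-0.065)
```

```text
pos [0.5415 0.1507 0.1593] yaw -0.0660 tilt [ 0.0058 -0.0157 -0.9999] need [ 0.0003  0.0001 -0.0368] dyaw 0.0010 w 0.140 F [-0.6 -0.6 -1.6] t 20.9
tool-frame delta [0.0368 0.0007 0.    ] turn -0.0010
0.0368 0.0007 0.0000 -0.0010
```

Emit:
play_rows(
  increments="0.007 0 0 0; 0.007 0 0 0; 0.007 0 0 0; 0.006 0 0 0; 0.004 0 0 0; 0 0 0 0",
)

```text
clock: 21.55
position: [0.5415, 0.1501, 0.1251]
ee_rot: [0.018, 0.705, -0.029, 0.709]
ft_force: [0.3, -0.4, -1.4]
grip_width: 0.149
```

Run:
```python
from h import *
plan([0.5418,0.1508,0.1165],-0.065)
c=wcam('w23.png'); cv2.imwrite('pics/w23a.png',cv2.resize(c['img'][90:290,200:400],None,fx=3,fy=3,interpolation=cv2.INTER_CUBIC))
```

```text
pos [0.5415 0.1501 0.1251] yaw -0.0660 tilt [ 0.0052 -0.0161 -0.9999] need [ 0.0003  0.0007 -0.0086] dyaw 0.0010 w 0.149 F [ 0.3 -0.4 -1.4] t 21.6
tool-frame delta [0.0086 0.0009 0.0002] turn -0.0010
0.0086 0.0009 0.0002 -0.0010
```

View pics/w23a.png

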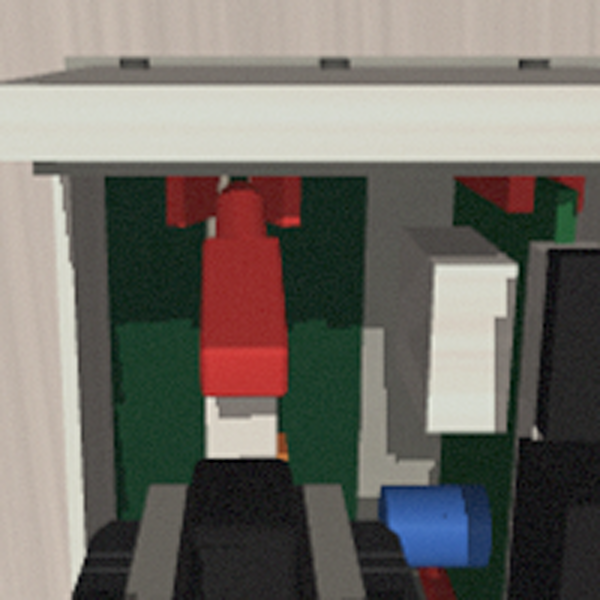

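Emit:
play_rows(
  increments="0.004 0 0 0; 0.004 0 0 0; 0.004 0 0 0; 0.004 0 0 0",
)

```text
clock: 22.0
position: [0.5426, 0.1502, 0.1161]
ee_rot: [0.02, 0.705, -0.028, 0.709]
ft_force: [-30.8, -6.4, 69.1]
grip_width: 0.147
```

Run:
```python
from h import *
plan([0.5418,0.1508,0.1165],-0.065)
```

```text
pos [0.5426 0.1502 0.1161] yaw -0.0671 tilt [ 0.0056 -0.0113 -0.9999] need [-0.0008  0.0006  0.0004] dyaw 0.0021 w 0.147 F [-30.8  -6.4  69.1] t 22.0
tool-frame delta [-0.0004  0.0005 -0.0009] turn -0.0021
-0.0004 0.0005 -0.0009 -0.0021
```

Emit:
play_rows(
  increments="0 0 0 0; 0 0 0 0; 0 0 0 0",
)

```text
clock: 22.3
position: [0.542, 0.15, 0.1175]
ee_rot: [0.021, 0.705, -0.027, 0.708]
ft_force: [-0.1, 0.1, -1.5]
grip_width: 0.145
```

Emit:
play_rows(
  increments="0 0 0 0; 0 0 0 0; 0 0 0 0; 0 0 0 0; 0 0 0 0",
  hand=0.25,
)

```text
clock: 22.8
position: [0.5433, 0.1503, 0.1175]
ee_rot: [0.02, 0.704, -0.027, 0.709]
ft_force: [0.7, -1.2, 0.0]
grip_width: 0.379
```

Run:
```python
from h import *
plan([0.5418,0.1508,0.20],-0.065)
```

```text
pos [0.5433 0.1503 0.1175] yaw -0.0673 tilt [ 0.0071 -0.0097 -0.9999] need [-0.0015  0.0005  0.0825] dyaw 0.0023 w 0.379 F [ 0.7 -1.2  0. ] t 22.8
tool-frame delta [-0.0825 -0.0004 -0.0008] turn -0.0023
-0.0275 -0.0001 -0.0003 -0.0008; -0.0275 -0.0001 -0.0003 -0.0008; -0.0275 -0.0001 -0.0003 -0.0008
```

Emit:
play_rows(
  increments="-0.01 0 0 0; -0.02 0 0 0; -0.025 0 0 0; -0.025 0 0 0; -0.01 0 0 0; 0 0 0 0",
)

```text
clock: 23.4
position: [0.5426, 0.1509, 0.2131]
ee_rot: [0.021, 0.704, -0.027, 0.709]
ft_force: [0.1, -0.9, -0.5]
grip_width: 0.375
```

```bash
cat >> h.py <<'E'
def CL(x,y,z,o0=(.542,.1476)):
    c_,s_=np.cos(-.065),np.sin(-.065); return np.array([o0[0]+c_*x-s_*y,o0[1]+s_*x+c_*y,z])
E
python3 - <<'E'
from h import *
plan(CL(0,.052,.165),-0.065); print(CL(0,.052,.13),CL(0,.028,.13))
c=wcam('w24.png')
E
```

```text
pos [0.5426 0.1509 0.2131] yaw -0.0680 tilt [ 0.0076 -0.0099 -0.9999] need [ 0.0027  0.0486 -0.0481] dyaw 0.0030 w 0.375 F [ 0.1 -0.9 -0.5] t 23.4
tool-frame delta [ 0.0477  0.0491 -0.001 ] turn -0.0030
0.0238 0.0246 -0.0005 -0.0015; 0.0238 0.0246 -0.0004 -0.0015
[0.54537762 0.19949019 0.13      ] [0.54381872 0.17554087 0.13      ]
```

View pics/w24.png

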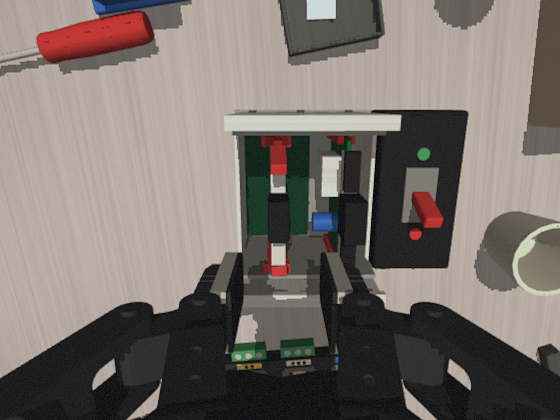

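Emit:
play_rows(
  increments="0 0.016 0 0; 0 0.016 0 0; 0 0.015 0 0; 0.015 0 0 0; 0.015 0 0 0; 0.015 0 0 0; 0 0 0 0; 0 0 0 0",
  hand=1,
)

```text
clock: 24.25
position: [0.5425, 0.2033, 0.156]
ee_rot: [0.017, 0.707, -0.028, 0.706]
ft_force: [-0.7, -0.3, -1.4]
grip_width: 0.004
```

Run:
```python
from h import *
plan(CL(0,.052,.130),-0.065)
c=wcam('w25.png')
```

```text
pos [0.5425 0.2033 0.156 ] yaw -0.0636 tilt [-0.0017 -0.016  -0.9999] need [ 0.0029 -0.0038 -0.026 ] dyaw -0.0014 w 0.004 F [-0.7 -0.3 -1.4] t 24.2
tool-frame delta [ 0.0261 -0.0032  0.0031] turn 0.0014
0.0261 -0.0032 0.0031 0.0014
```

View pics/w25.png

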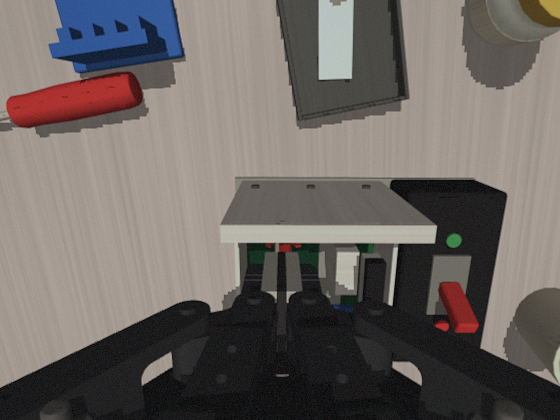

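Emit:
play_rows(
  increments="0.01 0 0.002 0; 0.01 0 0.001 0; 0.005 0 0 0; 0 -0.006 0 0; 0 -0.006 0 0; 0 -0.006 0 0; 0 -0.006 0 0; 0 0 0 0",
)

```text
clock: 25.1
position: [0.5451, 0.1768, 0.1311]
ee_rot: [0.018, 0.706, -0.028, 0.707]
ft_force: [-0.4, 0.4, 0.0]
grip_width: 0.003
```

Run:
```python
from h import *
plan(CL(0,.028,.1175),-0.065)
c=wcam('w26.png')
```

```text
pos [0.5451 0.1768 0.1311] yaw -0.0642 tilt [ 0.001  -0.0137 -0.9999] need [-0.0012 -0.0012 -0.0136] dyaw -0.0008 w 0.003 F [-0.4  0.4  0. ] t 25.1
tool-frame delta [ 0.0136 -0.0011 -0.0012] turn 0.0008
0.0136 -0.0011 -0.0012 0.0008
```

View pics/w26.png

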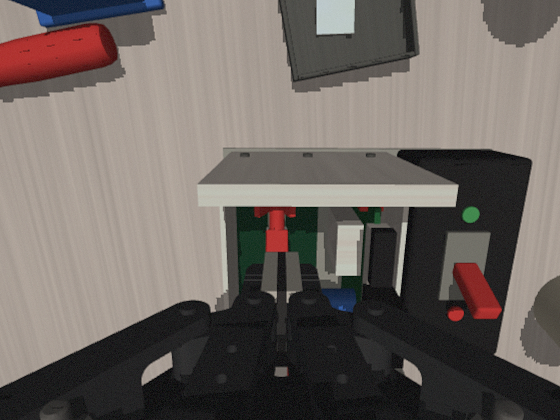

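Run:
```python
from h import *
c=ld('w26.png'); cv2.imwrite('pics/w26a.png',cv2.resize(c['img'][180:320,210:350],None,fx=4,fy=4,interpolation=cv2.INTER_CUBIC))
c=snap('scene','s4.png'); cv2.imwrite('pics/s4a.png',cv2.resize(c['img'][130:260,280:400],None,fx=4.5,fy=4.5,interpolation=cv2.INTER_CUBIC))
```

```text
(no output)
```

View pics/w26a.png

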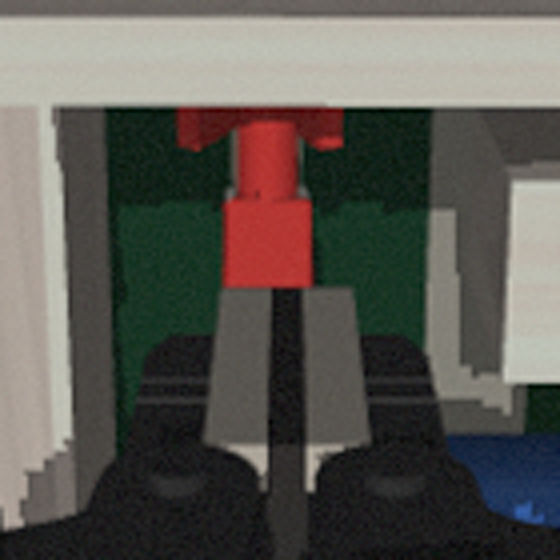

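View pics/s4a.png

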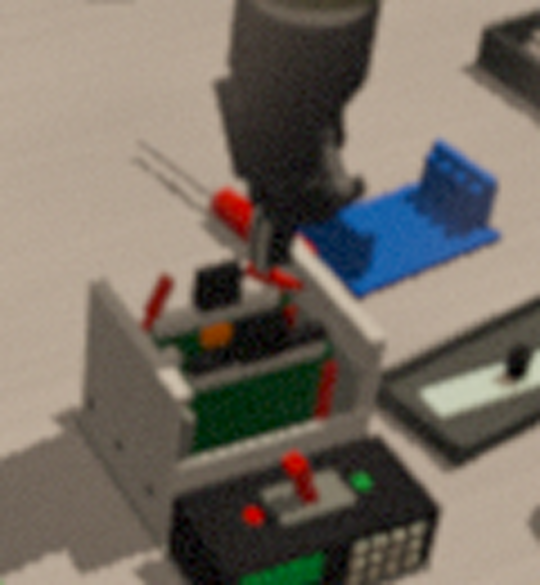

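Emit:
play_rows(
  increments="0.005 0 -0.001 0; 0.004 0 0 0; 0.003 0 0 0; 0.003 0 0 0; 0.002 0 0 0",
)

```text
clock: 25.7
position: [0.5461, 0.1776, 0.1167]
ee_rot: [0.018, 0.705, -0.027, 0.709]
ft_force: [-14.7, -4.1, 34.0]
grip_width: 0.001
```

Run:
```python
from h import *
plan(CL(0,.028,.1175),-0.065)
c=wcam('w27.png'); cv2.imwrite('pics/w27a.png',cv2.resize(c['img'][180:320,210:350],None,fx=4,fy=4,interpolation=cv2.INTER_CUBIC))
c=snap('scene','s5.png'); cv2.imwrite('pics/s5a.png',cv2.resize(c['img'][130:260,280:400],None,fx=4.5,fy=4.5,interpolation=cv2.INTER_CUBIC))
```

```text
pos [0.5461 0.1776 0.1167] yaw -0.0635 tilt [ 0.0047 -0.012  -0.9999] need [-0.0023 -0.002   0.0008] dyaw -0.0015 w 0.001 F [-14.7  -4.1  34. ] t 25.7
tool-frame delta [-0.0007 -0.0022 -0.0021] turn 0.0015
-0.0007 -0.0022 -0.0021 0.0015
```

View pics/s5a.png

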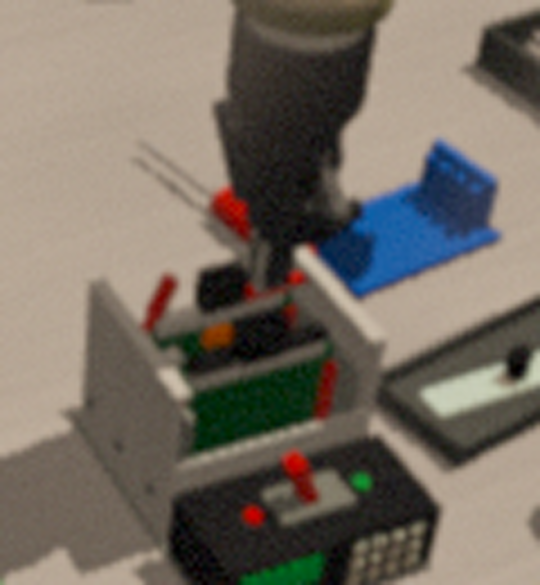

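Emit:
play_rows(
  increments="-0.01 0 -0.001 0; -0.02 0 -0.001 0; -0.02 0 0 0; 0 -0.02 0 0; 0 -0.02 0 0; 0 -0.02 0 0; 0 -0.02 0 0; 0 -0.006 0 0; 0 0 0 0; 0 0 0 0",
)

```text
clock: 26.8
position: [0.5352, 0.0851, 0.1656]
ee_rot: [0.018, 0.707, -0.028, 0.707]
ft_force: [-0.2, 0.6, -0.3]
grip_width: -0.002
```

Run:
```python
from h import *
plan(CL(0,-.056,.130),-0.065)
c=wcam('w28.png')
```

```text
pos [0.5352 0.0851 0.1656] yaw -0.0655 tilt [-9.000e-04 -1.360e-02 -9.999e-01] need [ 0.0031  0.0067 -0.0356] dyaw 0.0005 w -0.002 F [-0.2  0.6 -0.3] t 26.8
tool-frame delta [0.0355 0.0073 0.0027] turn -0.0005
0.0355 0.0073 0.0027 -0.0005
```

View pics/w28.png

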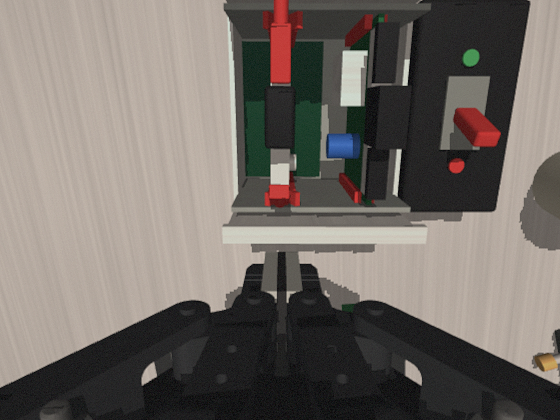

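Emit:
play_rows(
  increments="0.012 0 0.002 0; 0.012 0 0.001 0; 0.008 0 0 0; 0 0.007 0 0; 0 0.007 0 0; 0 0.007 0 0; 0 0.007 0 0; 0 0.005 0 0; 0 0 0 0",
)

```text
clock: 27.75
position: [0.5405, 0.1231, 0.1294]
ee_rot: [0.016, 0.707, -0.027, 0.706]
ft_force: [0.8, -1.9, -1.4]
grip_width: 0.002
```

Run:
```python
from h import *
plan(CL(0,-.028,.1175),-0.065)
c=wcam('w29.png')
```

```text
pos [0.5405 0.1231 0.1294] yaw -0.0605 tilt [-0.0019 -0.0153 -0.9999] need [-0.0003 -0.0035 -0.0119] dyaw -0.0045 w 0.002 F [ 0.8 -1.9 -1.4] t 27.8
tool-frame delta [ 0.0119 -0.0033 -0.0001] turn 0.0045
0.0119 -0.0033 -0.0001 0.0045
```

View pics/w29.png

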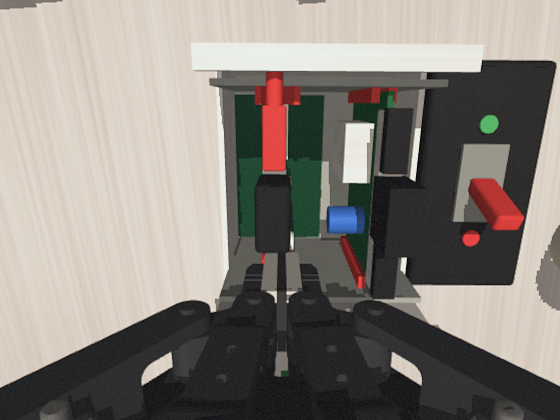

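Emit:
play_rows(
  increments="0 -0.004 0 0; 0.005 0 0 0; 0.004 0 0 0; 0.003 0 0 0; 0.002 0 0 0; 0.002 0 0 0",
)

```text
clock: 28.4
position: [0.5446, 0.1187, 0.117]
ee_rot: [0.018, 0.704, -0.026, 0.71]
ft_force: [-4.8, -1.0, 22.1]
grip_width: -0.002
```

Run:
```python
from h import *
plan(CL(0,-.028,.1175),-0.065)
```

```text
pos [0.5446 0.1187 0.117 ] yaw -0.0622 tilt [ 0.008  -0.0104 -0.9999] need [-0.0044  0.0009  0.0005] dyaw -0.0028 w -0.002 F [-4.8 -1.  22.1] t 28.4
tool-frame delta [-0.0005  0.0007 -0.0045] turn 0.0028
-0.0005 0.0007 -0.0045 0.0028
```

Emit:
play_rows(
  increments="-0.01 0 -0.002 0; -0.02 0 0 0; -0.03 0 0 0; -0.03 -0.02 0 0; -0.02 -0.02 0 0; 0 -0.02 0 0; 0 0 0 0; 0 0 0 0",
)

```text
clock: 29.2
position: [0.5365, 0.0579, 0.2317]
ee_rot: [0.018, 0.704, -0.026, 0.709]
ft_force: [-0.2, 0.1, -0.2]
grip_width: 0.0
```

Run:
```python
from h import *
plan([.48,-.28,.25],0)
c=wcam('w30.png'); cv2.imwrite('pics/w30a.png',cv2.resize(c['img'][40:250,200:400],None,fx=2.8,fy=2.8,interpolation=cv2.INTER_CUBIC))
t=snap('top','top2.png')
```

```text
pos [0.5365 0.0579 0.2317] yaw -0.0624 tilt [ 0.006  -0.0115 -0.9999] need [-0.0565 -0.3379  0.0183] dyaw 0.0624 w 0.000 F [-0.2  0.1 -0.2] t 29.2
tool-frame delta [-0.0148 -0.3409 -0.0352] turn -0.0624
-0.0016 -0.0379 -0.0039 -0.0069; -0.0016 -0.0379 -0.0042 -0.0069; -0.0016 -0.0378 -0.0044 -0.0069; -0.0016 -0.0378 -0.0047 -0.0069; -0.0016 -0.0378 -0.0050 -0.0069; -0.0016 -0.0377 -0.0052 -0.0069; -0.0016 -0.0377 -0.0055 -0.0069; -0.0016 -0.0376 -0.0057 -0.0069; -0.0016 -0.0376 -0.0060 -0.0069
```

View pics/w30a.png

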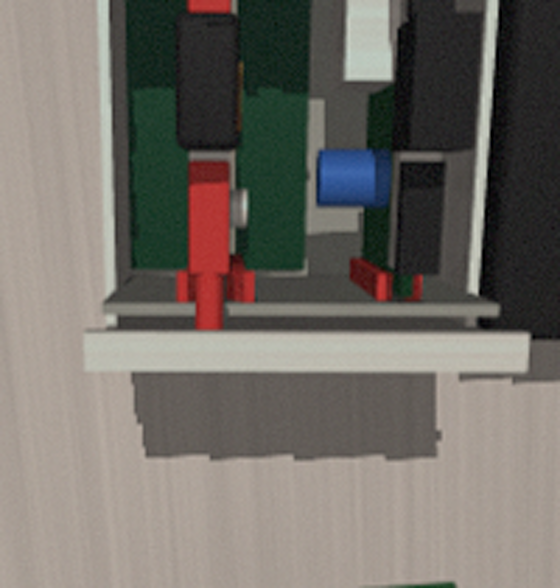

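View pics/top2.png

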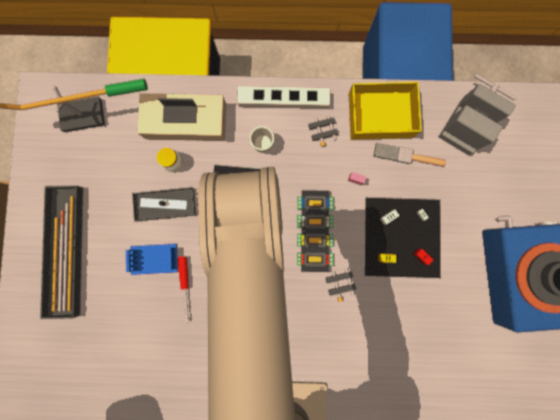

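Emit:
play_rows(
  increments="-0.01 -0.037 -0.008 0; -0.01 -0.037 -0.008 0; 0 -0.037 -0.008 0; 0 -0.037 -0.008 0; 0 -0.037 -0.008 0; 0 -0.037 0 0; 0 -0.037 0 0; 0 -0.037 0 0; 0 -0.03 0 0; 0 0 0 0; 0 0 0 0",
  hand=-1,
)

```text
clock: 30.4
position: [0.4773, -0.2657, 0.2513]
ee_rot: [0.01, 0.708, -0.02, 0.706]
ft_force: [0.2, -0.3, -0.3]
grip_width: 1.002
```

Run:
```python
from h import *
plan([.46,-.32,.25],0); print(get_obs()['joint_pos'])
c=wcam('w31.png')
```

```text
pos [ 0.4773 -0.2657  0.2513] yaw -0.0434 tilt [-0.0027 -0.0145 -0.9999] need [-0.0173 -0.0543 -0.0013] dyaw 0.0434 w 1.002 F [ 0.2 -0.3 -0.3] t 30.4
tool-frame delta [ 0.0021 -0.055  -0.0149] turn -0.0434
0.0011 -0.0275 -0.0075 -0.0217; 0.0011 -0.0273 -0.0081 -0.0217
[-0.39907523  0.19110241  0.9317569   1.69749686 -0.14347897  1.32668997
  0.5146513 ]
```

View pics/w31.png

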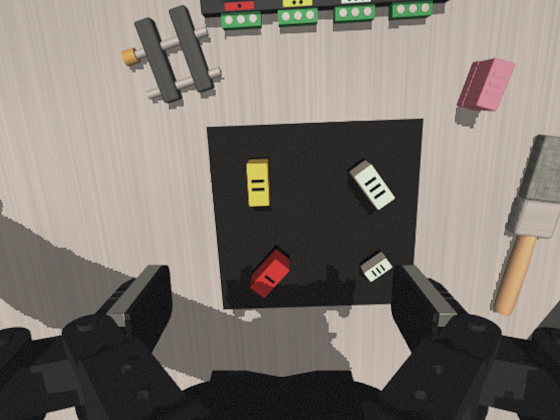

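Run:
```python
from h import *
a=cv2.imread('pics/w31.png')
f=lambda y0,x0:cv2.resize(a[y0:y0+60,x0:x0+60],None,fx=6,fy=6,interpolation=cv2.INTER_CUBIC)
cv2.imwrite('pics/w31a.png',np.hstack([f(242,240)[:,:260+100],f(152,230)]))
cv2.imwrite('pics/w31b.png',f(155,342))
```

```text
(no output)
```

View pics/w31a.png

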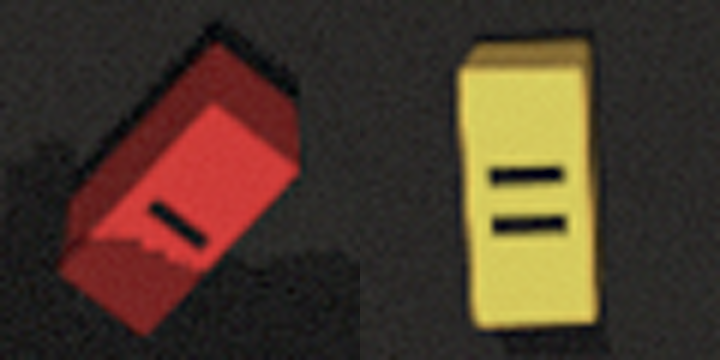

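View pics/w31b.png

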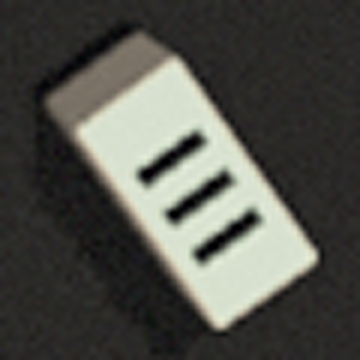

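```bash
cat >> h.py <<'E'
def rect(c,pts,z,nm=''):
    """pts: 4 corners; 0-1 short edge, 1-2 long"""
    w=[ray_plane(c,u,v,z)[:2] for u,v in pts]; cen=np.mean(w,0)
    l=(w[2]-w[1])+(w[3]-w[0]); s=(w[1]-w[0])+(w[2]-w[3])
    a=np.arctan2(l[1],l[0])-np.pi/2; a=(a+np.pi/2)%np.pi-np.pi/2
    b=np.arctan2(s[1],s[0]); b=(b+np.pi/2)%np.pi-np.pi/2
    print(nm,'cen',np.round(cen,4),'jaw yaw (from long) %.3f (short) %.3f'%(a,b),'L %.4f S %.4f'%(np.linalg.norm(l)/2,np.linalg.norm(s)/2)); return cen,a
E
python3 - <<'E'
from h import *
c=ld('w31.png')
g=lambda P,x,y:[(x+u/6,y+v/6) for u,v in P]
rect(c,g([(215,103),(298,170),(145,335),(60,270)],240,242),.042,'red')
rect(c,g([(100,68),(228,66),(237,322),(114,328)],230,152),.042,'yel')
rect(c,g([(78,130),(180,58),(318,260),(218,330)],342,155),.042,'whi')
E
```

```text
red cen [ 0.4618 -0.3698] jaw yaw (from long) -0.748 (short) -0.759 L 0.0411 S 0.0189
yel cen [ 0.4559 -0.2712] jaw yaw (from long) -0.017 (short) -0.009 L 0.0418 S 0.0199
whi cen [ 0.5671 -0.2785] jaw yaw (from long) 0.598 (short) 0.606 L 0.0408 S 0.0191
```

Emit:
play_rows(
  increments="0 -0.025 -0.004 0; 0 -0.025 -0.004 0; 0 -0.025 -0.004 0; 0 -0.025 -0.004 0; 0 0 0 0.14; 0 0 0 0.14; 0 0 0 0.14; 0 0 0 0.14; 0 0 0 0.14; 0 0 0 0; 0 0 0 0",
)

```text
clock: 31.55
position: [0.4665, -0.3494, 0.2489]
ee_rot: [0.252, 0.661, -0.256, 0.659]
ft_force: [-0.2, 0.6, -0.3]
grip_width: 1.005
```

Run:
```python
from h import *
plan([.4618,-.3698,.11],-0.755); print(get_obs()['joint_pos'])
```

```text
pos [ 0.4665 -0.3494  0.2489] yaw -0.7360 tilt [-0.0044 -0.0042 -1.    ] need [-0.0047 -0.0204 -0.1389] dyaw -0.0190 w 1.005 F [-0.2  0.6 -0.3] t 31.6
tool-frame delta [ 0.139  -0.0175  0.0103] turn 0.0190
0.0347 -0.0044 0.0026 0.0047; 0.0347 -0.0044 0.0026 0.0047; 0.0347 -0.0043 0.0026 0.0047; 0.0347 -0.0043 0.0026 0.0047
[-0.2898005   0.37618772  1.09090921  1.60600042 -0.33302707  1.36694556
  0.10476345]
```

Emit:
play_rows(
  increments="0 -0.009 0.005 0.014; 0 -0.008 0.005 0.014; 0.025 0 0 0; 0.03 0 0 0; 0.03 0 0 0; 0.03 0 0 0; 0.012 0 0 0; 0 0 0 0; 0 0 0 0",
)

```text
clock: 32.45
position: [0.4608, -0.3766, 0.1198]
ee_rot: [0.26, 0.656, -0.264, 0.657]
ft_force: [-0.3, 0.9, 0.3]
grip_width: 1.0
```

Run:
```python
from h import *
plan([.4618,-.3698,.028],-0.755)
c=wcam('w32.png')
```

```text
pos [ 0.4608 -0.3766  0.1198] yaw -0.7584 tilt [-0.001  -0.0061 -1.    ] need [ 0.001   0.0068 -0.0918] dyaw 0.0034 w 1.000 F [-0.3  0.9  0.3] t 32.5
tool-frame delta [ 0.0918  0.006  -0.0043] turn -0.0034
0.0306 0.0020 -0.0014 -0.0011; 0.0306 0.0020 -0.0014 -0.0011; 0.0306 0.0020 -0.0014 -0.0011
```

View pics/w32.png

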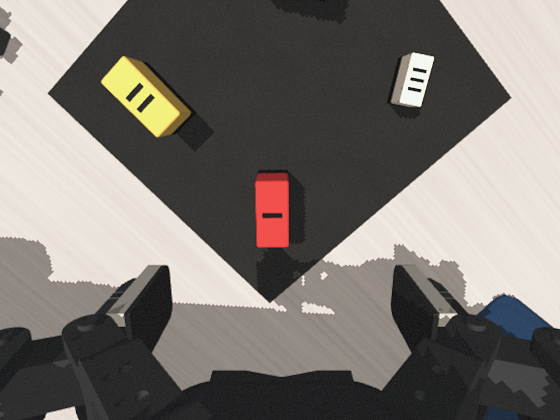

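Run:
```python
from h import *
c=ld('w32.png')
cen,a=rect(c,[(256,181),(289,180),(289,247),(257,247)],.042,'red')
plan([*cen,.028],a)
```

```text
red cen [ 0.4617 -0.3697] jaw yaw (from long) -0.757 (short) -0.744 L 0.0416 S 0.0195
pos [ 0.461  -0.3766  0.1201] yaw -0.7584 tilt [-4.0e-04 -6.5e-03 -1.0e+00] need [ 0.0007  0.007  -0.0921] dyaw 0.0017 w 0.996 F [-0.3  0.8  0.1] t 32.5
tool-frame delta [ 0.0921  0.006  -0.0046] turn -0.0017
0.0307 0.0020 -0.0015 -0.0006; 0.0307 0.0020 -0.0015 -0.0006; 0.0307 0.0020 -0.0015 -0.0006
```

Emit:
play_rows(
  increments="0.015 0.003 -0.002 0; 0.018 0.003 -0.002 0; 0.018 0 0 0; 0.015 0 0 0; 0 0 0 0; 0 0 0 0",
)

```text
clock: 33.1
position: [0.4655, -0.3702, 0.0538]
ee_rot: [0.259, 0.654, -0.263, 0.66]
ft_force: [-1.0, 0.2, 0.1]
grip_width: 1.002
```

Run:
```python
from h import *
c=wcam('w33.png')
plan([.4613,-.3705,.028],-0.755)
```

```text
pos [ 0.4656 -0.37    0.0538] yaw -0.7560 tilt [ 0.0066 -0.0089 -0.9999] need [-0.0043 -0.0005 -0.0258] dyaw 0.0010 w 1.001 F [-0.6 -0.4 -0.4] t 33.1
tool-frame delta [ 0.0258 -0.0032 -0.0031] turn -0.0010
0.0258 -0.0032 -0.0031 -0.0010
```

View pics/w33.png

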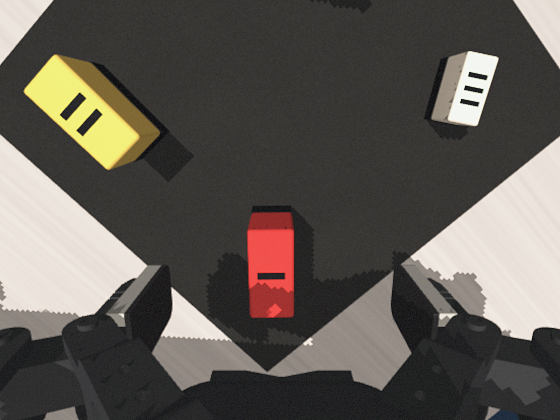

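Emit:
play_rows(
  increments="0.005 -0.003 -0.003 0; 0.007 0 0 0; 0.007 0 0 0; 0.006 0 0 0; 0 0 0 0; 0 0 0 0",
)

```text
clock: 33.75
position: [0.4619, -0.3711, 0.0282]
ee_rot: [0.259, 0.653, -0.263, 0.661]
ft_force: [0.4, 0.5, 0.8]
grip_width: 0.996
```

Run:
```python
from h import *
c=wcam('w34.png')
plan([.4615,-.370,.028],-0.755)
```

```text
pos [ 0.4618 -0.3711  0.0282] yaw -0.7561 tilt [ 0.0088 -0.01   -0.9999] need [-0.0003  0.0011 -0.0002] dyaw 0.0011 w 1.000 F [-0.9  0.4  0.1] t 33.8
tool-frame delta [ 0.0002  0.0006 -0.001 ] turn -0.0011
0.0002 0.0006 -0.0010 -0.0011
```

View pics/w34.png

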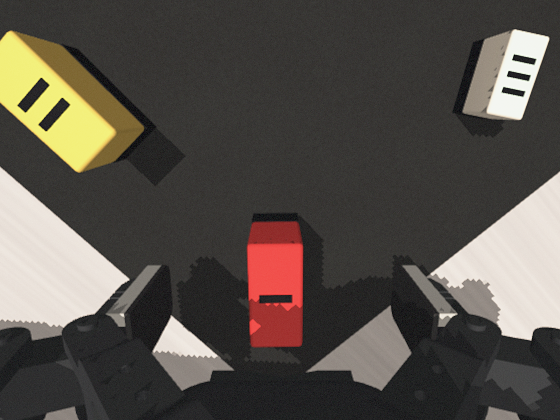

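Emit:
play_rows(
  increments="0 0 -0.001 0; 0 0 0 0; 0 0 0 0; 0 0 0 0; 0 0 0 0; 0 0 0 0; 0 0 0 0",
  hand=1,
  squeeze=50,
)

```text
clock: 34.5
position: [0.4616, -0.3707, 0.0291]
ee_rot: [0.259, 0.652, -0.263, 0.662]
ft_force: [0.3, 0.1, -0.8]
grip_width: 0.221
```

Emit:
play_rows(
  increments="-0.01 0 0 0; -0.02 0 0 0; -0.03 0 0 0; -0.03 0 0 0; -0.01 0 0 -0.14; 0 0 0 -0.14; 0 0 0 -0.14; 0 0 0 -0.14; 0 0 0 -0.14; 0 0 0 -0.07; 0 0 0 0; 0 0 0 0",
)

```text
clock: 35.7
position: [0.4591, -0.3713, 0.1405]
ee_rot: [-0.018, 0.703, 0.009, 0.711]
ft_force: [0.3, 1.1, -0.6]
grip_width: 0.22
```

Run:
```python
from h import *
c=wcam('w35.png')
plan([.4465,-.0777,.11],0.015); print(get_obs()['joint_pos'])
```

```text
pos [ 0.4592 -0.3713  0.1405] yaw 0.0390 tilt [ 0.0121 -0.0132 -0.9998] need [-0.0127  0.2936 -0.0305] dyaw -0.0240 w 0.223 F [ 0.2 -0.3 -0.4] t 35.8
tool-frame delta [ 0.0265  0.2943 -0.0015] turn 0.0240
0.0033 0.0368 -0.0002 0.0030; 0.0033 0.0368 -0.0003 0.0030; 0.0033 0.0368 -0.0004 0.0030; 0.0033 0.0368 -0.0005 0.0030; 0.0033 0.0368 -0.0006 0.0030; 0.0033 0.0368 -0.0007 0.0030; 0.0033 0.0368 -0.0009 0.0030; 0.0033 0.0368 -0.0010 0.0030
[-0.06996592  0.41233216  0.83956517  1.73002298 -0.33388882  1.13100719
  0.90597226]
```

View pics/w35.png

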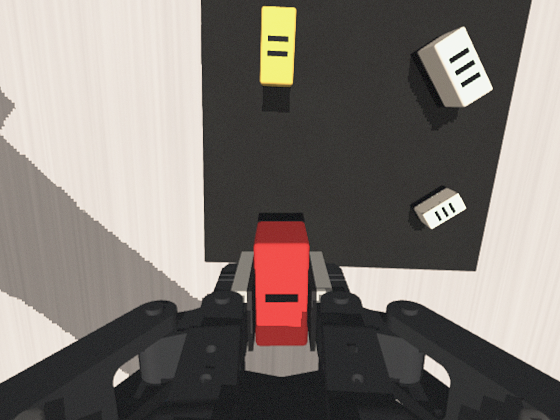

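Emit:
play_rows(
  increments="0 0.035 0 0; 0 0.035 0 0; 0 0.035 0 0; 0 0.035 0 0; 0 0.035 -0.002 0.01; 0 0.03 -0.002 0.01; 0 0.02 -0.002 0.01; 0 0 0 0; 0 0 0 0",
)

```text
clock: 36.65
position: [0.4446, -0.1402, 0.1367]
ee_rot: [-0.001, 0.703, -0.009, 0.711]
ft_force: [-0.1, -0.5, -0.2]
grip_width: 0.222
```

Run:
```python
from h import *
c=ld('w35.png')
o=np.array([ 0.4592,-0.3713,0.1405]); w=ray_plane(c,281,298,.1534)-o; print('module centre rel',np.round(w,4))
c=wcam('w36.png')
plan([.4465,-.0777,.11],0.015)
```

```text
module centre rel [ 0.001  -0.0003  0.0129]
pos [ 0.4446 -0.1404  0.1367] yaw -0.0117 tilt [ 0.0106 -0.0151 -0.9998] need [ 0.0019  0.0627 -0.0267] dyaw 0.0267 w 0.219 F [ 0.3 -0.2 -0.6] t 36.7
tool-frame delta [0.0257 0.0631 0.0009] turn -0.0267
0.0129 0.0315 0.0005 -0.0134; 0.0129 0.0315 0.0009 -0.0134
```

View pics/w36.png

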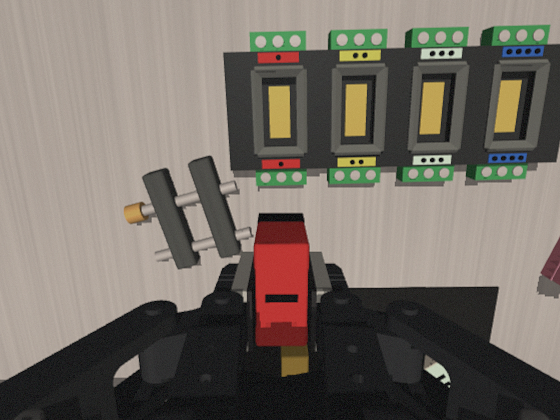

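Run:
```python
from h import *
c=ld('w36.png')
P=[]
for n,(a,b) in dict(s1=((278,57),(281,164)),s2=((359,55.5),(356.5,161.5)),s3=((441,53.5),(432,160)),s4=((522.5,51),(507.5,158))).items():
    p,q=ray_plane(c,*a,.018),ray_plane(c,*b,.018); m=(p+q)/2; P.append(m); d=p-q; print(n,np.round(m[:2],4),'L %.4f yaw %.4f'%(np.linalg.norm(d),np.arctan2(d[1],d[0])-np.pi/2))
P=np.array(P); d=P[3]-P[0]; print('row yaw',np.arctan2(d[1],d[0]),np.linalg.norm(d), P[:,:2].mean(0))
rect(c,[(254,68),(304,67),(306,153),(257,155)],.022,'collar1')
cv2.imwrite('pics/w36a.png',cv2.resize(c['img'][25:195,220:400],None,fx=3.5,fy=3.5,interpolation=cv2.INTER_CUBIC))
```

```text
s1 [ 0.4466 -0.0777] L 0.0687 yaw 0.0169
s2 [ 0.4986 -0.077 ] L 0.0680 yaw 0.0224
s3 [ 0.5509 -0.0765] L 0.0683 yaw 0.0186
s4 [ 0.6031 -0.0756] L 0.0685 yaw 0.0197
row yaw 0.013639418197147523 0.15648615219539616 [ 0.52479895 -0.0767053 ]
collar1 cen [ 0.4471 -0.0774] jaw yaw (from long) 0.018 (short) 0.019 L 0.0546 S 0.0323
```

View pics/w36a.png

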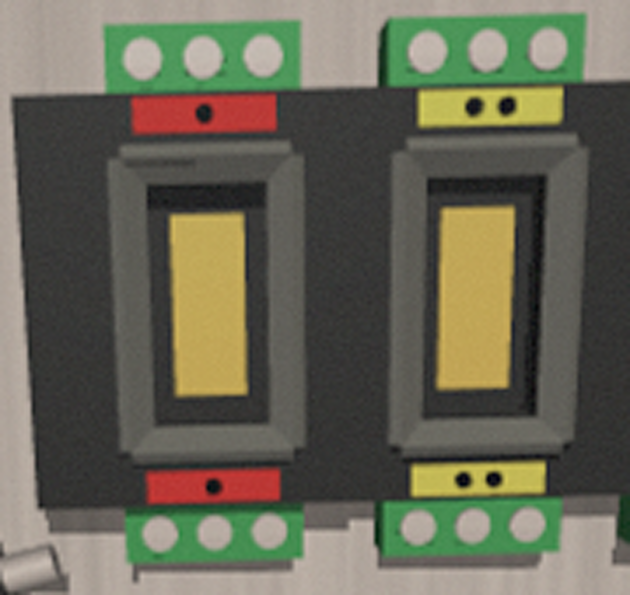

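Emit:
play_rows(
  increments="0 0.018 0 -0.015; 0 0.018 0 -0.012; 0 0.018 0.001 0; 0 0.007 0 0; 0.015 0 0 0; 0.015 0 0 0; 0.015 0 0 0; 0.012 0 0 0; 0.008 0 0 0; 0 0 0 0; 0 0 0 0",
)

```text
clock: 37.8
position: [0.4477, -0.0912, 0.0692]
ee_rot: [-0.005, 0.703, -0.009, 0.711]
ft_force: [-0.2, 1.1, -0.4]
grip_width: 0.217
```

Run:
```python
from h import *
c=wcam('w37.png')
plan([.446,-.0777,.0371],0.015)
```

```text
pos [ 0.4478 -0.0911  0.0693] yaw -0.0048 tilt [ 0.0121 -0.0205 -0.9997] need [-0.0018  0.0134 -0.0322] dyaw 0.0198 w 0.223 F [-1.1 -0.4 -0.6] t 37.9
tool-frame delta [ 0.0319  0.014  -0.0022] turn -0.0198
0.0319 0.0140 -0.0022 -0.0198
```

View pics/w37.png

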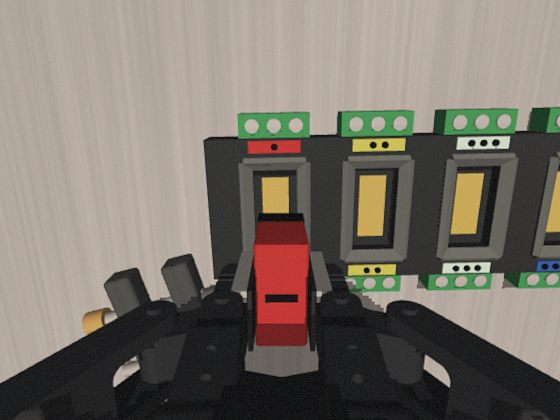

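Emit:
play_rows(
  increments="0 0.007 -0.001 -0.015; 0 0.007 -0.001 -0.015; 0 0.002 0 0; 0 0 0 0; 0 0 0 0",
)

```text
clock: 38.35
position: [0.4466, -0.0727, 0.0704]
ee_rot: [-0.017, 0.702, 0.004, 0.712]
ft_force: [-0.1, -0.1, 0.1]
grip_width: 0.222
```

Run:
```python
from h import *
c=wcam('w38.png')
plan([.446,-.0777,.0371],0.015)
```

```text
pos [ 0.4466 -0.0728  0.0704] yaw 0.0294 tilt [ 0.0149 -0.0191 -0.9997] need [-0.0006 -0.0049 -0.0333] dyaw -0.0144 w 0.226 F [ 0.5 -1.2 -0.7] t 38.4
tool-frame delta [ 0.0334 -0.0042 -0.0012] turn 0.0144
0.0334 -0.0042 -0.0012 0.0144
```

View pics/w38.png

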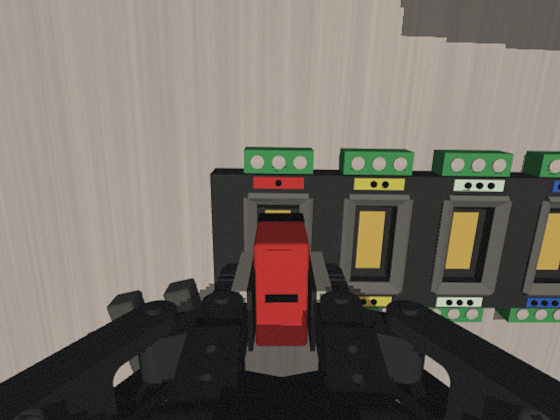

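Emit:
play_rows(
  increments="0.004 -0.0045 -0.0005 0; 0.006 0 0 0; 0.006 0 0 0; 0 0 0 0; 0 0 0 0",
)

```text
clock: 38.9
position: [0.4461, -0.0788, 0.0526]
ee_rot: [-0.017, 0.702, 0.003, 0.712]
ft_force: [-0.3, 0.4, -0.3]
grip_width: 0.22
```

Run:
```python
from h import *
c=wcam('w39.png')
plan([.446,-.0777,.0371],0.015)
```

```text
pos [ 0.4461 -0.0788  0.0527] yaw 0.0282 tilt [ 0.0141 -0.0197 -0.9997] need [-0.0001  0.0011 -0.0156] dyaw -0.0132 w 0.222 F [-0.5 -0.3 -0.9] t 39.0
tool-frame delta [ 0.0156  0.0014 -0.0003] turn 0.0132
0.0156 0.0014 -0.0003 0.0132
```

View pics/w39.png

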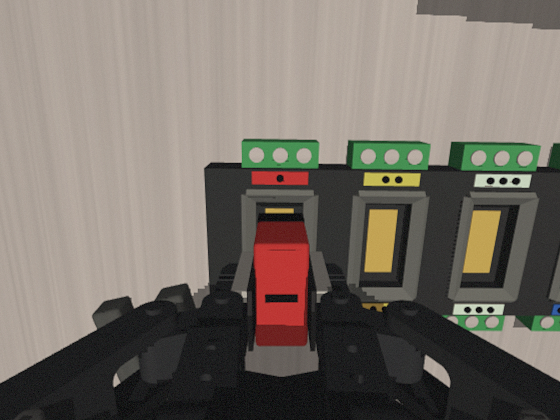

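Emit:
play_rows(
  increments="0.004 0.001 0 0.005; 0.004 0.0005 0 0.005; 0.004 0 0 0; 0.003 0 0 0; 0.002 0 0 0; 0 0 0 0",
)

```text
clock: 39.55
position: [0.4468, -0.0776, 0.0369]
ee_rot: [-0.012, 0.703, -0.0, 0.712]
ft_force: [-1.7, 1.4, -0.9]
grip_width: 0.223
```

Run:
```python
from h import *
c=wcam('w40.png')
plan([.446,-.0777,.0371],0.015)
```

```text
pos [ 0.4468 -0.0777  0.0368] yaw 0.0166 tilt [ 0.0132 -0.0174 -0.9998] need [-0.0008  0.      0.0003] dyaw -0.0016 w 0.220 F [-4.1 -1.1 10.7] t 39.6
tool-frame delta [-0.0004  0.     -0.0008] turn 0.0016
-0.0004 0.0000 -0.0008 0.0016
```

Emit:
play_rows(
  increments="0.0015 0 0 0; 0 0 0 0; 0 0 0 0",
)

```text
clock: 39.9
position: [0.4468, -0.0778, 0.0368]
ee_rot: [-0.011, 0.703, 0.0, 0.711]
ft_force: [-0.9, 0.3, 0.5]
grip_width: 0.22
```

Emit:
play_rows(
  increments="0 0 0 0; 0 0 0 0; 0 0 0 0; 0 0 0 0; -0.01 0 0 0; -0.02 0 0 0; -0.03 0 0 0; -0.03 0 0 0; -0.02 0 0 0; 0 -0.02 0 0; 0 -0.03 0 0; 0 -0.02 0 0; 0 0 0 0; 0 0 0 0",
  hand=0.15,
)

```text
clock: 41.3
position: [0.4471, -0.1495, 0.1582]
ee_rot: [-0.011, 0.701, -0.001, 0.713]
ft_force: [0.7, 0.0, -0.0]
grip_width: 0.425
```

Run:
```python
from h import *
c=wcam('w41.png')
plan([.455,-.2712,.12],0)
```

```text
pos [ 0.4471 -0.1494  0.1582] yaw 0.0144 tilt [ 0.0171 -0.0168 -0.9997] need [ 0.0079 -0.1218 -0.0382] dyaw -0.0144 w 0.426 F [-0.3 -0.7  0.8] t 41.4
tool-frame delta [ 0.0404 -0.1212  0.0055] turn 0.0144
0.0101 -0.0303 0.0014 0.0036; 0.0101 -0.0303 0.0015 0.0036; 0.0101 -0.0303 0.0016 0.0036; 0.0101 -0.0303 0.0017 0.0036
```

View pics/w41.png

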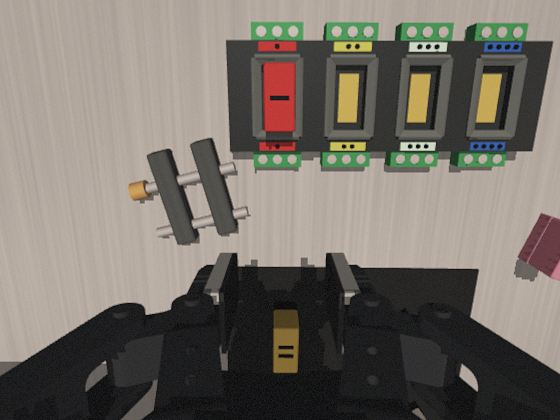

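Emit:
play_rows(
  increments="0 -0.03 0.002 0; 0 -0.03 0.002 0; 0 -0.03 0.002 0; 0 -0.026 0.002 0.01; 0.012 0 0 0.01; 0.012 0 0 0; 0.012 0 0 0; 0 0 0 0; 0 0 0 0",
  hand=-1,
)

```text
clock: 42.25
position: [0.46, -0.2581, 0.1206]
ee_rot: [-0.007, 0.702, -0.001, 0.712]
ft_force: [-0.1, -0.4, 0.4]
grip_width: 0.999
```

Run:
```python
from h import *
c=ld('w41.png'); rect(c,[(264,65),(295,62),(295,130),(264,131)],.05,'red seated')
c=wcam('w42.png')
plan([.455,-.2712,.028],-.01)
```

```text
red seated cen [ 0.448 -0.078] jaw yaw (from long) 0.013 (short) 0.075 L 0.0403 S 0.0195
pos [ 0.4601 -0.258   0.1206] yaw 0.0093 tilt [ 0.0146 -0.0108 -0.9998] need [-0.0051 -0.0132 -0.0926] dyaw -0.0193 w 1.000 F [ 0.3  0.5 -0.1] t 42.3
tool-frame delta [ 0.0927 -0.0121 -0.0065] turn 0.0193
0.0309 -0.0040 -0.0022 0.0064; 0.0309 -0.0041 -0.0022 0.0064; 0.0309 -0.0041 -0.0021 0.0064
```

View pics/w42.png

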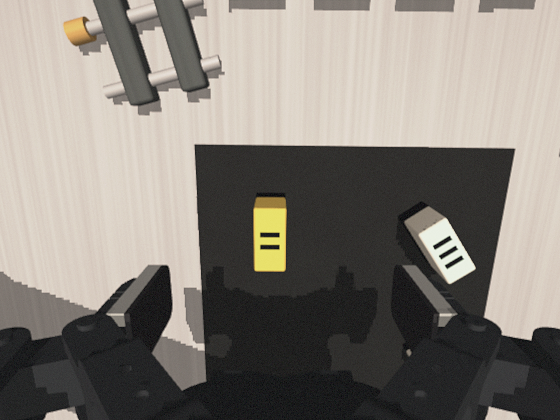

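Run:
```python
from h import *
c=ld('w42.png'); cen,a=rect(c,[(254,207),(286,207),(286,271),(255,271)],.042,'yel')
plan([cen[0]-.001,cen[1],.028],a)
```

```text
yel cen [ 0.4557 -0.2702] jaw yaw (from long) 0.009 (short) 0.004 L 0.0419 S 0.0194
pos [ 0.4601 -0.258   0.1206] yaw 0.0093 tilt [ 0.0146 -0.0108 -0.9998] need [-0.0054 -0.0122 -0.0926] dyaw -0.0005 w 1.000 F [ 0.3  0.5 -0.1] t 42.3
tool-frame delta [ 0.0926 -0.0111 -0.0068] turn 0.0005
0.0309 -0.0037 -0.0023 0.0002; 0.0309 -0.0037 -0.0023 0.0002; 0.0309 -0.0037 -0.0023 0.0002
```

Emit:
play_rows(
  increments="0 -0.006 -0.003 0.01; 0 -0.006 -0.003 0.008; 0.008 0 0 0; 0.009 0 0 0; 0.009 0 0 0; 0.009 0 0 0; 0.009 0 0 0; 0.009 0 0 0; 0.009 0 0 0; 0.008 0 0 0; 0 0 0 0; 0 0 0 0",
)

```text
clock: 43.5
position: [0.4549, -0.2712, 0.0443]
ee_rot: [-0.0, 0.702, -0.007, 0.712]
ft_force: [0.1, -0.8, 0.7]
grip_width: 1.001
```

Run:
```python
from h import *
c=wcam('w43.png')
plan([.455,-.2712,.028],-.01)
```

```text
pos [ 0.4549 -0.2711  0.0444] yaw -0.0093 tilt [ 0.0148 -0.0101 -0.9998] need [ 0.0001 -0.0001 -0.0164] dyaw -0.0007 w 1.000 F [-1.   1.4 -0.3] t 43.5
tool-frame delta [ 0.0164  0.0001 -0.0002] turn 0.0007
0.0164 0.0001 -0.0002 0.0007
```

View pics/w43.png

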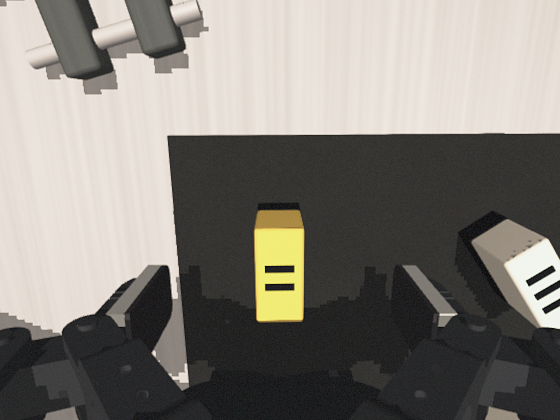

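Well centred (module at x≈280). Descend, grip and lift.

Emit:
play_rows(
  increments="0.006 0 0 0; 0.006 0 0 0; 0.004 0 0 0; 0 0 0 0; 0 0 0 0",
)

```text
clock: 44.05
position: [0.4558, -0.2714, 0.0277]
ee_rot: [-0.0, 0.701, -0.007, 0.713]
ft_force: [0.3, -0.2, -0.4]
grip_width: 1.002
```

Emit:
play_rows(
  increments="0 0 0 0; 0 0 0 0; 0 0 0 0; 0 0 0 0; 0 0 0 0; 0 0 0 0; 0 0 0 0",
  hand=1,
)

```text
clock: 44.75
position: [0.4561, -0.2716, 0.0284]
ee_rot: [-0.0, 0.701, -0.007, 0.713]
ft_force: [0.9, -0.8, -0.0]
grip_width: 0.222
```

Emit:
play_rows(
  increments="-0.01 0 0 0; -0.02 0 0 0; -0.03 0 0 0; -0.02 0 0 0; 0 0.02 0.005 0; 0 0.035 0.008 0; 0 0.035 0.008 -0.01; 0 0.035 0.008 -0.01; 0 0.02 0.006 0; 0 0 0 0; 0 0 0 0",
)

```text
clock: 45.85
position: [0.4912, -0.1233, 0.1167]
ee_rot: [-0.006, 0.7, -0.002, 0.714]
ft_force: [-0.4, -0.9, -0.8]
grip_width: 0.225
```

Run:
```python
from h import *
c=wcam('w44.png')
plan([.498,-.0770,.06],.015); plan([.498,-.0770,.037],.015)
```

```text
pos [ 0.4913 -0.1235  0.1167] yaw 0.0055 tilt [ 0.0208 -0.0106 -0.9997] need [ 0.0067  0.0465 -0.0567] dyaw 0.0095 w 0.223 F [ 0.6  1.4 -0.1] t 45.9
tool-frame delta [0.0563 0.047  0.0058] turn -0.0095
0.0282 0.0235 0.0029 -0.0048; 0.0282 0.0235 0.0030 -0.0048
pos [ 0.4913 -0.1235  0.1167] yaw 0.0055 tilt [ 0.0208 -0.0106 -0.9997] need [ 0.0067  0.0465 -0.0797] dyaw 0.0095 w 0.223 F [ 0.6  1.4 -0.1] t 45.9
tool-frame delta [0.0793 0.0473 0.0053] turn -0.0095
0.0264 0.0158 0.0018 -0.0032; 0.0264 0.0158 0.0018 -0.0032; 0.0264 0.0158 0.0019 -0.0032
```

View pics/w44.png

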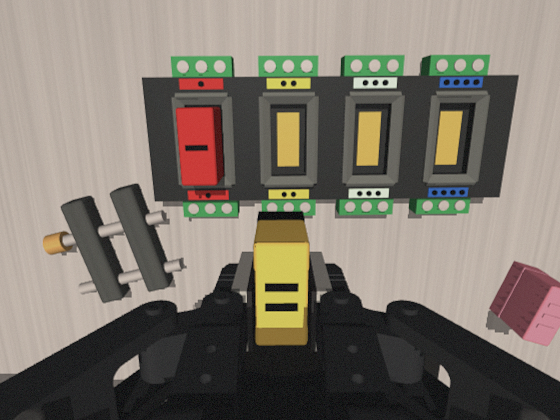

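Emit:
play_rows(
  increments="0 0.012 0.002 -0.008; 0 0.012 0.002 0; 0 0.012 0.002 0; 0 0.008 0.001 0; 0 0 0 0; 0.008 0 0 0; 0.009 0 0 0; 0.009 0 0 0; 0.009 0 0 0; 0.008 0 0 0; 0 0 0 0; 0 0 0 0",
)

```text
clock: 47.1
position: [0.4975, -0.0804, 0.0685]
ee_rot: [-0.007, 0.701, -0.002, 0.713]
ft_force: [-1.0, -1.2, -0.7]
grip_width: 0.221
```

Run:
```python
from h import *
c=wcam('w45.png')
plan([.4983,-.0770,.037],.015)
```

```text
pos [ 0.4975 -0.0803  0.0685] yaw 0.0075 tilt [ 0.0183 -0.0125 -0.9998] need [ 0.0008  0.0033 -0.0315] dyaw 0.0075 w 0.223 F [-0.8  0.3 -1.8] t 47.1
tool-frame delta [0.0315 0.0037 0.0003] turn -0.0075
0.0315 0.0037 0.0003 -0.0075
```

View pics/w45.png

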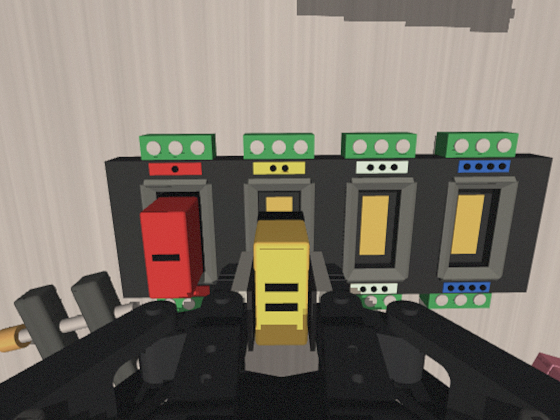

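Emit:
play_rows(
  increments="0 0.003 0.0005 0; 0.005 0.001 0.0005 0; 0.005 0 0 0; 0.005 0 0 0; 0.005 0 0 0; 0.005 0 0 0; 0 0 0 0",
)

```text
clock: 47.85
position: [0.4999, -0.076, 0.0446]
ee_rot: [-0.006, 0.7, -0.001, 0.714]
ft_force: [-6.7, 2.2, 16.7]
grip_width: 0.221
```

Run:
```python
from h import *
plan([.4983,-.0770,.0364],.015)
```

```text
pos [ 0.4999 -0.076   0.0446] yaw 0.0076 tilt [ 0.0189 -0.0091 -0.9998] need [-0.0016 -0.001  -0.0082] dyaw 0.0074 w 0.221 F [-6.7  2.2 16.7] t 47.9
tool-frame delta [ 0.0081 -0.001  -0.0018] turn -0.0074
0.0081 -0.0010 -0.0018 -0.0074
```

Emit:
play_rows(
  increments="-0.003 -0.001 -0.002 0; 0 0 -0.001 0; 0.003 0 0 0; 0.003 0 0 0; 0.003 0 0 0; 0.002 0 0 0; 0 0 0 0",
)

```text
clock: 48.55
position: [0.4973, -0.0772, 0.036]
ee_rot: [-0.005, 0.701, -0.0, 0.714]
ft_force: [-4.5, 0.8, 6.1]
grip_width: 0.226
```

Run:
```python
from h import *
plan([.4983,-.0770,.0364],.015)
c=wcam('w46.png')
```

```text
pos [ 0.4973 -0.0772  0.036 ] yaw 0.0073 tilt [ 0.0184 -0.0079 -0.9998] need [0.001  0.0002 0.0004] dyaw 0.0077 w 0.226 F [-4.5  0.8  6.1] t 48.5
tool-frame delta [-0.0004  0.0002  0.001 ] turn -0.0077
-0.0004 0.0002 0.0010 -0.0077
```

View pics/w46.png

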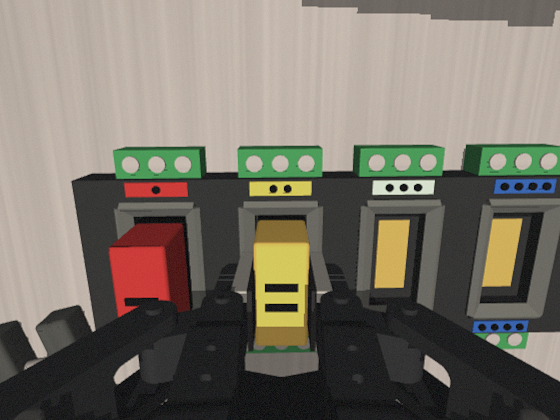

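Emit:
play_rows(
  increments="0.001 0 0 0; 0 0 0 0; 0 0 0 0",
)

```text
clock: 48.9
position: [0.4974, -0.0773, 0.0361]
ee_rot: [-0.005, 0.701, 0.0, 0.713]
ft_force: [-1.0, 0.0, 0.8]
grip_width: 0.219
```

Emit:
play_rows(
  increments="0 0 0 0; 0 0 0 0; 0 0 0 0; 0 0 0 0; -0.01 0 0 0; -0.02 0 0 0; -0.03 0 0 0; -0.03 0 0 0; -0.02 0 0 0; 0 -0.03 0.01 0; 0 -0.035 0.015 0; 0 -0.035 0.015 0; 0 -0.035 0.015 0; 0 -0.03 0.01 0; 0 0 0 0; 0 0 0 0",
  hand=0.15,
)

```text
clock: 50.5
position: [0.5646, -0.2464, 0.1594]
ee_rot: [-0.006, 0.7, 0.001, 0.714]
ft_force: [0.1, 0.8, 0.2]
grip_width: 0.425
```

Run:
```python
from h import *
c=wcam('w47.png')
plan([.566,-.2785,.15],.6); print(get_obs()['joint_pos'])
```

```text
pos [ 0.5644 -0.2465  0.1596] yaw 0.0111 tilt [ 0.0211 -0.0074 -0.9997] need [ 0.0016 -0.032  -0.0096] dyaw 0.5889 w 0.427 F [-0.6  0.3  0.5] t 50.5
tool-frame delta [ 0.0099 -0.032   0.001 ] turn -0.5889
0.0020 -0.0064 0.0002 -0.1178; 0.0020 -0.0064 -0.0006 -0.1178; 0.0020 -0.0063 -0.0013 -0.1178; 0.0020 -0.0061 -0.0020 -0.1178; 0.0020 -0.0058 -0.0027 -0.1178
[-0.33294049  0.46379953  0.8772246   1.64645889 -0.38341382  1.188837
  0.64108846]
```

View pics/w47.png

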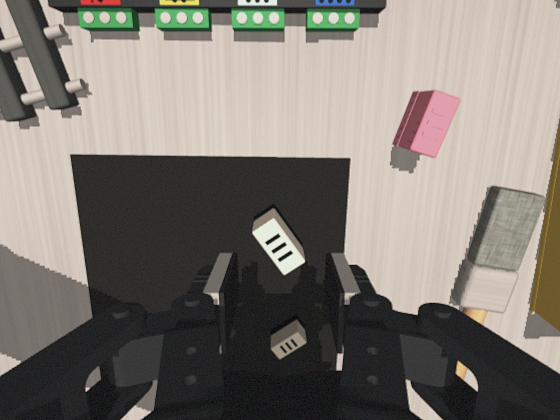

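Emit:
play_rows(
  increments="0 -0.014 0 0; 0 -0.014 0 0; 0 0 0 -0.12; 0 0 0 -0.12; 0 0 0 -0.12; 0 0 0 -0.12; 0.015 0 0 -0.11; 0.015 0 0 0; 0.01 0 0 0; 0 0 0 0; 0 0 0 0",
  hand=-1,
)

```text
clock: 51.65
position: [0.5664, -0.2692, 0.1207]
ee_rot: [-0.221, 0.665, 0.214, 0.68]
ft_force: [0.9, 0.7, 0.8]
grip_width: 0.996
```

Run:
```python
from h import *
c=wcam('w48.png')
plan([.566,-.2785,.028],.6)
```

```text
pos [ 0.5664 -0.2691  0.1207] yaw 0.6251 tilt [ 0.0234 -0.0034 -0.9997] need [-0.0004 -0.0094 -0.0927] dyaw -0.0251 w 0.999 F [ 0.2 -0.6 -0.5] t 51.7
tool-frame delta [ 0.0927 -0.0058 -0.0074] turn 0.0251
0.0309 -0.0019 -0.0025 0.0084; 0.0309 -0.0020 -0.0025 0.0084; 0.0309 -0.0020 -0.0024 0.0084
```

View pics/w48.png

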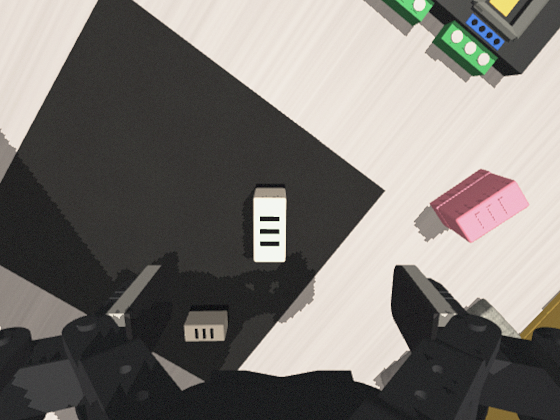

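Run:
```python
from h import *
c=ld('w48.png'); cen,a=rect(c,[(253,197),(286,197),(285,262),(253,262)],.042,'whi')
o=get_obs(); R=Rt(o)
for p in ((185,312),(228,312),(226,341),(186,341)):
    w=ray_plane(c,*p,.03); d=R.T@(w-np.array([*cen,.03])); print('decoy tool yz rel to module',np.round(d,4))
plan([cen[0]-.0008,cen[1]-.0006,.028],a)
```

```text
whi cen [ 0.5665 -0.2778] jaw yaw (from long) 0.609 (short) 0.620 L 0.0420 S 0.0198
decoy tool yz rel to module [ 0.     -0.0634 -0.0586]
decoy tool yz rel to module [ 0.0006 -0.0637 -0.0291]
decoy tool yz rel to module [ 0.0009 -0.0868 -0.0315]
decoy tool yz rel to module [ 0.0004 -0.0865 -0.0596]
pos [ 0.5664 -0.2691  0.1207] yaw 0.6251 tilt [ 0.0234 -0.0034 -0.9997] need [-0.0007 -0.0092 -0.0927] dyaw -0.0161 w 0.999 F [ 0.2 -0.6 -0.5] t 51.7
tool-frame delta [ 0.0927 -0.0055 -0.0075] turn 0.0161
0.0309 -0.0018 -0.0025 0.0054; 0.0309 -0.0019 -0.0025 0.0054; 0.0309 -0.0019 -0.0025 0.0054
```

Emit:
play_rows(
  increments="0 -0.003 -0.004 0.01; 0 -0.003 -0.004 0.008; 0.008 0 0 0; 0.009 0 0 0; 0.009 0 0 0; 0.009 0 0 0; 0.009 0 0 0; 0.009 0 0 0; 0.009 0 0 0; 0.008 0 0 0; 0 0 0 0; 0 0 0 0",
)

```text
clock: 52.9
position: [0.5649, -0.2799, 0.0443]
ee_rot: [-0.214, 0.668, 0.206, 0.682]
ft_force: [-0.4, -0.2, -0.1]
grip_width: 1.001
```

Run:
```python
from h import *
c=wcam('w49.png')
plan([.5658,-.2782,.028],.61)
```

```text
pos [ 0.5649 -0.2798  0.0443] yaw 0.6037 tilt [ 0.0229 -0.0035 -0.9997] need [ 0.0009  0.0016 -0.0163] dyaw 0.0063 w 1.000 F [-0.4 -0.4 -0.5] t 53.0
tool-frame delta [0.0163 0.001  0.0014] turn -0.0063
0.0163 0.0010 0.0014 -0.0063
```

View pics/w49.png

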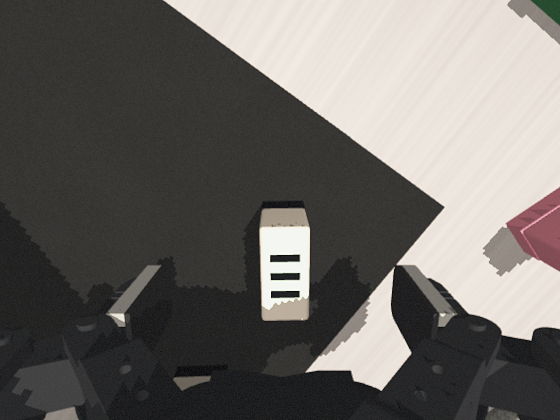

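Grip, lift, turn to the rack's yaw and head for pocket 3.

Emit:
play_rows(
  increments="0.006 0.001 0.0015 0; 0.006 0 0 0; 0.004 0 0 0; 0 0 0 0; 0 0 0 0",
)

```text
clock: 53.45
position: [0.5667, -0.2781, 0.0278]
ee_rot: [-0.214, 0.667, 0.206, 0.683]
ft_force: [0.0, -0.4, 0.6]
grip_width: 0.999
```

Emit:
play_rows(
  increments="0 0 0 0; 0 0 0 0; 0 0 0 0; 0 0 0 0; 0 0 0 0; 0 0 0 0; 0 0 0 0",
  hand=1,
)

```text
clock: 54.15
position: [0.567, -0.2785, 0.0287]
ee_rot: [-0.214, 0.667, 0.206, 0.683]
ft_force: [-0.7, 0.6, -0.3]
grip_width: 0.219
```

Emit:
play_rows(
  increments="-0.01 0 0 0; -0.02 0 0 0; -0.03 0 0 0; -0.02 0 0 0; 0 0 0 0.12; 0 0 0 0.12; 0 0 0 0.12; 0 0 0 0.12; 0 0 0 0.1; 0 0 0 0; 0 0.03 -0.003 0; 0 0.035 -0.003 0; 0 0.035 -0.003 0; 0 0.035 -0.003 0; 0 0.015 0 0; 0 0 0 0; 0 0 0 0",
)

```text
clock: 55.85
position: [0.5512, -0.1255, 0.1199]
ee_rot: [-0.009, 0.696, 0.005, 0.718]
ft_force: [-0.6, -0.1, 0.1]
grip_width: 0.218
```

Run:
```python
from h import *
c=wcam('w50.png')
plan([.5497,-.0765,.06],.015)
```

```text
pos [ 0.5513 -0.1258  0.1199] yaw 0.0190 tilt [ 0.031  -0.0053 -0.9995] need [-0.0016  0.0493 -0.0599] dyaw -0.0040 w 0.222 F [-0.5 -0.1 -0.8] t 55.9
tool-frame delta [ 0.0596  0.0496 -0.0025] turn 0.0040
0.0298 0.0248 -0.0012 0.0020; 0.0298 0.0248 -0.0013 0.0020
```

View pics/w50.png

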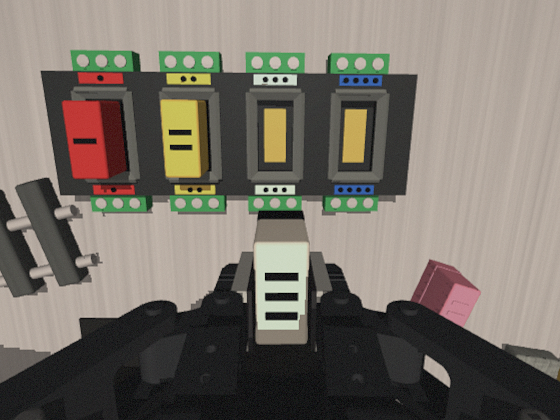

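Emit:
play_rows(
  increments="0 0.012 -0.0005 0.002; 0 0.012 -0.0005 0; 0 0.012 -0.0005 0; 0 0.011 0 0; 0 0 0 0; 0.008 0 0 0; 0.009 0 0 0; 0.009 0 0 0; 0.009 0 0 0; 0.008 0 0 0; 0 0 0 0; 0 0 0 0",
)

```text
clock: 57.1
position: [0.5491, -0.08, 0.0716]
ee_rot: [-0.007, 0.697, 0.001, 0.717]
ft_force: [0.2, 0.0, -1.3]
grip_width: 0.222
```

Run:
```python
from h import *
c=ld('w50.png')
for a,b in (((275,79.5),(275,189.5)),((189,79),(195,189))):
    p,q=ray_plane(c,*a,.018),ray_plane(c,*b,.018); print((p+q)/2)
c=wcam('w51.png')
plan([.5498,-.0765,.0367],.015)
```

```text
[ 0.55062984 -0.07648001  0.018     ]
[ 0.49865377 -0.0771078   0.018     ]
pos [ 0.5491 -0.0799  0.0716] yaw 0.0122 tilt [ 0.0289 -0.008  -0.9996] need [ 0.0007  0.0034 -0.0349] dyaw 0.0028 w 0.220 F [-0.1 -0.3 -1. ] t 57.1
tool-frame delta [ 0.0349  0.0037 -0.0002] turn -0.0028
0.0349 0.0037 -0.0002 -0.0028
```

View pics/w51.png

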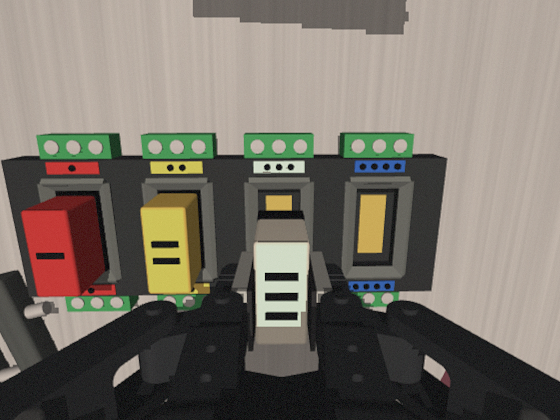

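Emit:
play_rows(
  increments="0 0.003 0 0; 0.005 0.001 0 0; 0.005 0 -0.0005 0; 0.005 0 -0.0005 0; 0.005 0 -0.0005 0; 0.004 0 0 0; 0 0 0 0",
)

```text
clock: 57.85
position: [0.5487, -0.0754, 0.0461]
ee_rot: [-0.007, 0.696, 0.002, 0.718]
ft_force: [-0.2, 0.2, -0.2]
grip_width: 0.221
```

Run:
```python
from h import *
plan([.5498,-.0768,.0367],.015)
```

```text
pos [ 0.5487 -0.0754  0.0461] yaw 0.0128 tilt [ 0.0304 -0.0075 -0.9995] need [ 0.0011 -0.0014 -0.0094] dyaw 0.0022 w 0.221 F [-0.2  0.2 -0.2] t 57.9
tool-frame delta [ 0.0095 -0.0013  0.0008] turn -0.0022
0.0095 -0.0013 0.0008 -0.0022
```

Emit:
play_rows(
  increments="0.003 -0.0015 0.0005 0; 0.003 0 0 0; 0.003 0 0 0; 0.002 0 0 0; 0 0 0 0",
)

```text
clock: 58.35
position: [0.5505, -0.0774, 0.037]
ee_rot: [-0.006, 0.696, 0.002, 0.718]
ft_force: [-0.8, -0.3, -0.9]
grip_width: 0.22
```

Run:
```python
from h import *
plan([.5498,-.0768,.0367],.015)
```

```text
pos [ 0.5505 -0.0774  0.037 ] yaw 0.0122 tilt [ 0.031  -0.0052 -0.9995] need [-0.0007  0.0006 -0.0003] dyaw 0.0028 w 0.220 F [-0.8 -0.3 -0.9] t 58.4
tool-frame delta [ 0.0003  0.0006 -0.0007] turn -0.0028
0.0003 0.0006 -0.0007 -0.0028
```

Emit:
play_rows(
  increments="0.002 0 0 0; 0.001 0 0 0; 0 0 0 0; 0 0 0 0",
)

```text
clock: 58.75
position: [0.5505, -0.0775, 0.0369]
ee_rot: [-0.005, 0.696, 0.004, 0.718]
ft_force: [0.1, 0.9, 0.8]
grip_width: 0.222
```

Emit:
play_rows(
  increments="0 0 0 0; 0 0 0 0; 0 0 0 0; 0 0 0 0; -0.01 0 0 0; -0.02 0 0 0; -0.03 0 0 0; -0.03 0 0 0; -0.02 0 0 0; 0 -0.02 -0.01 0; 0 -0.025 -0.01 0; 0 0 0 0; 0 0 0 0",
  hand=0.15,
)

```text
clock: 60.05
position: [0.5278, -0.1244, 0.1556]
ee_rot: [-0.005, 0.695, 0.003, 0.719]
ft_force: [0.2, 0.8, -0.5]
grip_width: 0.424
```

Run:
```python
from h import *
c=wcam('w52.png'); s=snap('scene','s6.png'); cv2.imwrite('pics/s6a.png',cv2.resize(s['img'][180:300,90:300],None,fx=3.5,fy=3.5,interpolation=cv2.INTER_CUBIC))
plan(CL(.118,-.045,.2,),np.pi/2); print(get_obs()['joint_pos'])
```

```text
pos [ 0.5278 -0.1243  0.1553] yaw 0.0116 tilt [ 0.0335 -0.0025 -0.9994] need [0.129  0.2193 0.0447] dyaw 1.5592 w 0.423 F [ 0.4 -0.   0.3] t 60.1
tool-frame delta [-0.0408  0.2177  0.1329] turn -1.5592
-0.0031 0.0167 0.0102 -0.1199; -0.0031 0.0154 0.0122 -0.1199; -0.0031 0.0138 0.0139 -0.1199; -0.0031 0.0121 0.0155 -0.1199; -0.0031 0.0101 0.0168 -0.1199; -0.0031 0.0081 0.0179 -0.1199; -0.0031 0.0059 0.0187 -0.1199; -0.0031 0.0036 0.0193 -0.1199; -0.0031 0.0012 0.0196 -0.1199; -0.0031 -0.0011 0.0196 -0.1199; -0.0031 -0.0035 0.0193 -0.1199; -0.0031 -0.0057 0.0188 -0.1199; -0.0031 -0.0079 0.0179 -0.1199
[-0.67579538  0.27034465  0.95524888  1.85594746 -0.25334228  1.10623604
  0.38141249]
```

View pics/w52.png

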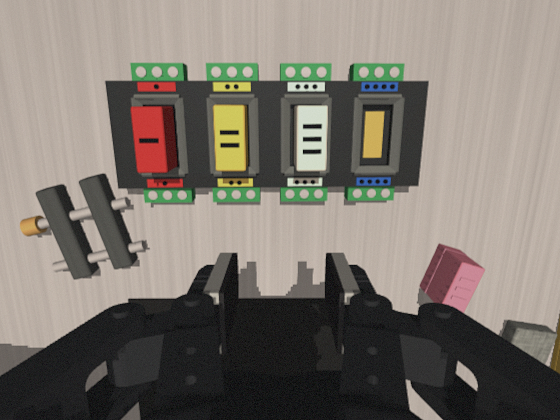

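View pics/s6a.png

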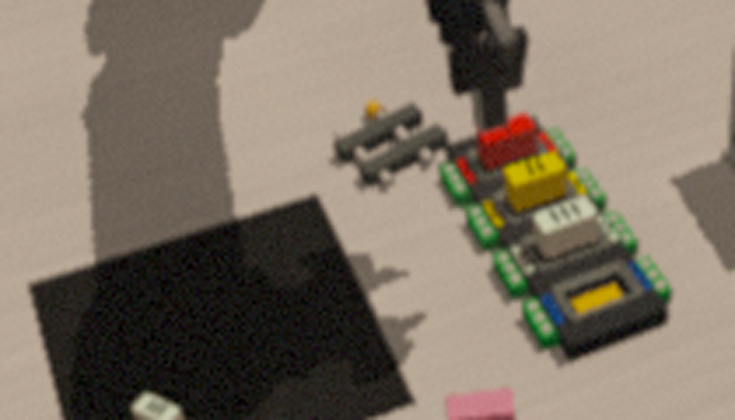

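Emit:
play_rows(
  increments="-0.02 0 0.01 0; -0.02 0.02 0.015 0; 0 0.03 0.018 0; 0 0.03 0.018 0; 0 0.03 0.018 0; 0 0.03 0.018 0; 0 0.03 0.015 0; 0 0.025 0.01 0; 0 0 0 0; 0 0 0 0",
  hand=1,
)

```text
clock: 61.15
position: [0.65, 0.0892, 0.198]
ee_rot: [-0.008, 0.697, 0.006, 0.717]
ft_force: [-1.1, -1.4, 1.0]
grip_width: -0.002
```

Run:
```python
from h import *
c=wcam('w53.png')
plan(CL(.118,-.050,.082),0)
```

```text
pos [0.6499 0.0897 0.1979] yaw 0.0207 tilt [ 0.0288 -0.0011 -0.9996] need [ 0.0066  0.0004 -0.1159] dyaw -0.0207 w -0.000 F [-1.1  0.6 -0.5] t 61.2
tool-frame delta [0.116  0.0004 0.0033] turn 0.0207
0.0387 0.0001 0.0011 0.0069; 0.0387 0.0002 0.0011 0.0069; 0.0387 0.0002 0.0011 0.0069
```

View pics/w53.png

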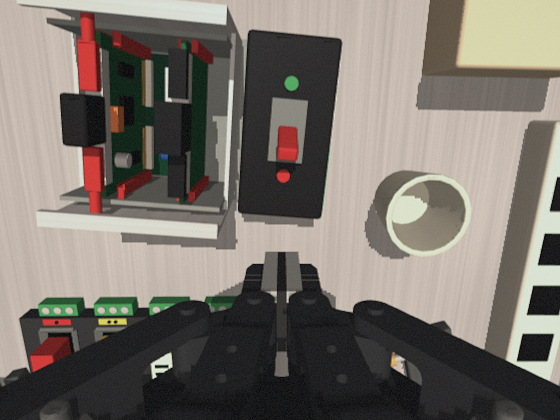

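Emit:
play_rows(
  increments="0.015 0 0.001 0; 0.015 0 0 0; 0.015 0 0 0; 0.015 0 0 0; 0.015 0 0 0; 0.015 0 0 0; 0.012 0 0 0; 0.01 0 0 0; 0 0 0 0; 0 0 0 0",
)

```text
clock: 62.2
position: [0.6523, 0.0854, 0.074]
ee_rot: [-0.006, 0.698, 0.004, 0.716]
ft_force: [-0.1, -0.5, -0.4]
grip_width: 0.004
```

Run:
```python
from h import *
c=wcam('w54.png')
plan(CL(.118,-.007,.082),0)
```

```text
pos [0.6523 0.0855 0.0741] yaw 0.0154 tilt [ 0.0254 -0.0024 -0.9997] need [0.007  0.0475 0.0079] dyaw -0.0154 w 0.001 F [-0.6  0.2  0.3] t 62.2
tool-frame delta [-0.0079  0.0473  0.008 ] turn 0.0154
-0.0039 0.0237 0.0040 0.0077; -0.0039 0.0237 0.0038 0.0077
```

View pics/w54.png

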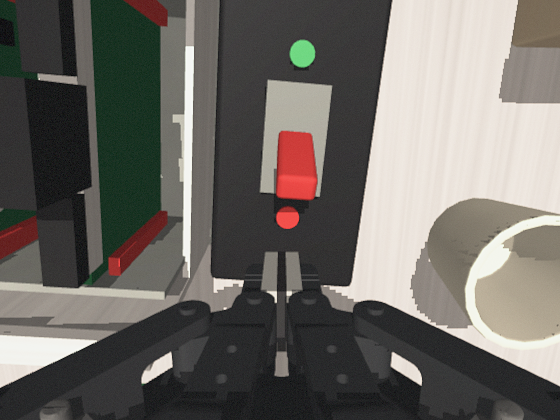

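Emit:
play_rows(
  increments="-0.004 0 0.004 0; -0.003 0 0.004 0; 0 0.008 0 0; 0 0.008 0 0; 0 0.008 0 0; 0 0.008 0 0; 0 0.008 0 0; 0 0.005 0 0; 0 0.003 0 0; 0 0 0 0",
)

```text
clock: 63.25
position: [0.6623, 0.1344, 0.0849]
ee_rot: [-0.007, 0.696, 0.002, 0.718]
ft_force: [-0.7, -1.2, 1.0]
grip_width: 0.003
```

Run:
```python
from h import *
c=wcam('w55.png')
plan(CL(.118,-.007,.082),0)
```

```text
pos [0.6623 0.1347 0.0849] yaw 0.0138 tilt [ 0.0312 -0.0066 -0.9995] need [-0.003  -0.0017 -0.0029] dyaw -0.0138 w 0.001 F [ 0.7 -4.   2.1] t 63.3
tool-frame delta [ 0.0028 -0.0017 -0.0031] turn 0.0138
0.0028 -0.0017 -0.0031 0.0138
```

View pics/w55.png

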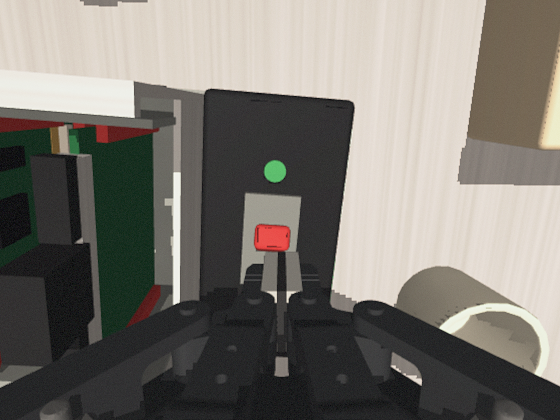

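Push a little further until it stops.

Emit:
play_rows(
  increments="0 0.005 0 0; 0 0.005 0 0; 0 0.005 0 0; 0 0 0 0; 0 0 0 0",
)

```text
clock: 63.8
position: [0.662, 0.1342, 0.0848]
ee_rot: [-0.009, 0.697, -0.008, 0.717]
ft_force: [-0.1, -0.1, 0.1]
grip_width: -0.002
```

Emit:
play_rows(
  increments="0 -0.012 0 0; -0.02 0 0 0; -0.03 0 0 0; -0.03 0 0 0; -0.03 0 0 0; -0.03 0 0 0; 0 -0.02 0 0; 0 -0.02 0 0; 0 0 0 0; 0 0 0 0",
)

```text
clock: 64.8
position: [0.6553, 0.0849, 0.228]
ee_rot: [-0.008, 0.699, -0.003, 0.715]
ft_force: [-0.0, -0.2, 0.0]
grip_width: 0.0
```

Run:
```python
from h import *
c=wcam('w56.png'); plan([.6,.1,.25],0)
P=np.array([.6596,.1393,.052])
for th in (0,.4,.65,.7,.8):
    a=th-.4; print(th,np.round(proj(c,P+[.065*.036*np.sin(a),.036*np.sin(a),.036*np.cos(a)])))
```

```text
pos [0.6553 0.0845 0.228 ] yaw 0.0067 tilt [ 0.0233 -0.017  -0.9996] need [-0.0553  0.0155  0.022 ] dyaw -0.0067 w -0.005 F [-0.2 -0.5  0.5] t 64.8
tool-frame delta [-0.0235  0.0154 -0.0547] turn 0.0067
-0.0118 0.0077 -0.0273 0.0033; -0.0118 0.0076 -0.0274 0.0033
0 [280. 142.]
0.4 [282. 123.]
0.65 [283. 110.]
0.7 [283. 108.]
0.8 [283. 103.]
```

View pics/w56.png

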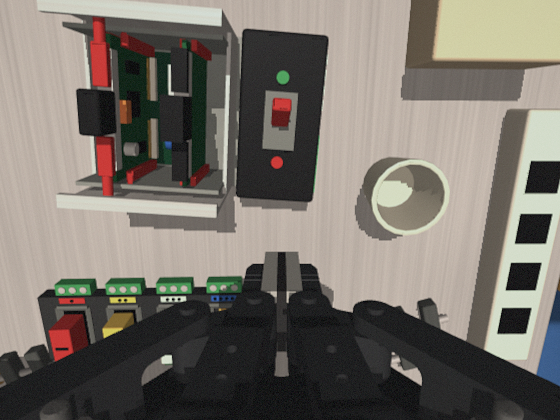

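Run:
```python
from h import *
c=ld('w56.png'); 
P=np.array([.6596,.1393,.052])
b=[ray_plane(c,282.5,77,.05),ray_plane(c,277,162,.05)]; print(b,(b[0]+b[1])/2)
M=np.r_[((b[0]+b[1])/2)[:2],.052]
for th in (0,.4,.65,.7,.8):
    a=th-.4; print(th,np.round(proj(c,M+[.065*.036*np.sin(a),.036*np.sin(a),.036*np.cos(a)]),1))
A=cv2.resize(c['img'][60:180,220:340],None,fx=5,fy=5,interpolation=cv2.INTER_CUBIC)
cv2.imwrite('pics/w56a.png',A)
s=snap('scene','s7.png'); cv2.imwrite('pics/s7a.png',cv2.resize(s['img'][160:290,200:400],None,fx=4,fy=4,interpolation=cv2.INTER_CUBIC))
```

```text
[array([0.66089567, 0.17311589, 0.05      ]), array([0.65680037, 0.10492644, 0.05      ])] [0.65884802 0.13902117 0.05      ]
0 [279.2 142.5]
0.4 [280.6 123.4]
0.65 [281.5 110.6]
0.7 [281.7 108.1]
0.8 [282.  103.3]
```

View pics/w56a.png

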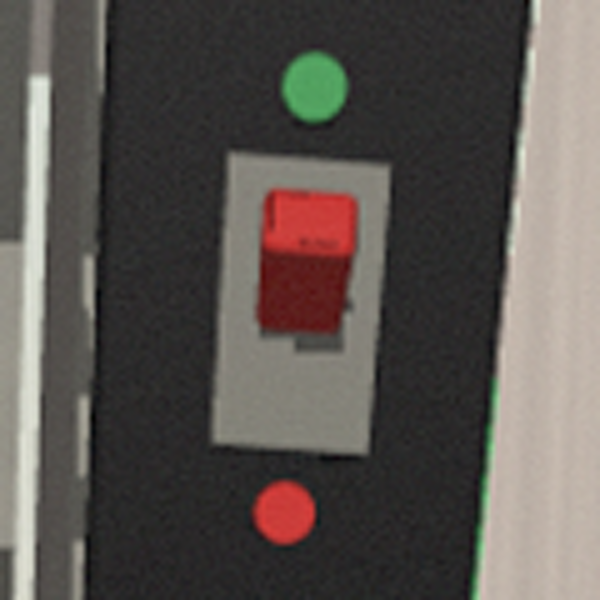

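View pics/s7a.png

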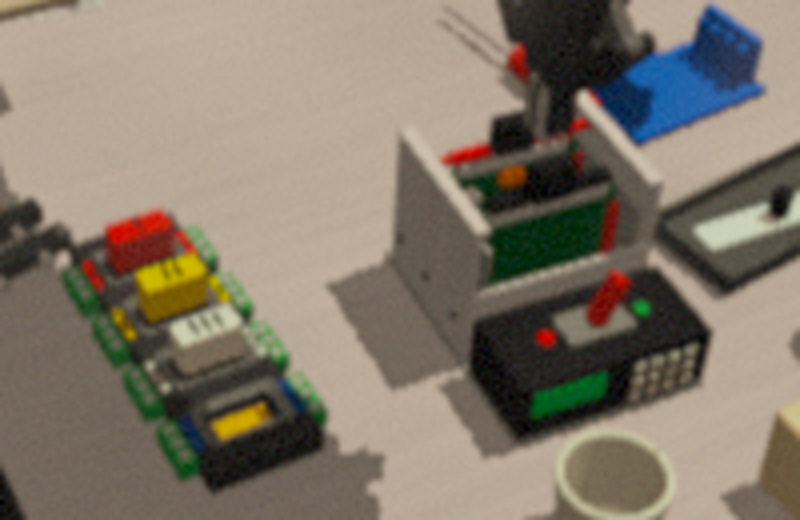

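Run:
```python
from h import *
c=ld('w56.png')
A=cv2.resize(c['img'][10:210,70:190],None,fx=3,fy=3,interpolation=cv2.INTER_CUBIC); cv2.imwrite('pics/w56b.png',A)
for sgn in (1,-1):
  for a in (0,.12,.3):
    y=.043-.027*np.cos(a)+.0035*np.sin(a); z=.106+.027*np.sin(a)+.0035*np.cos(a)
    print(sgn,a,np.round((proj(c,CL(0,sgn*y,z))-[70,10])*3), 'grip end',np.round((proj(c,CL(0,sgn*.014,.128))-[70,10])*3))
```

```text
1 0 [ 95. 225.] grip end [ 54. 231.]
1 0.12 [ 88. 221.] grip end [ 54. 231.]
1 0.3 [ 77. 212.] grip end [ 54. 231.]
-1 0 [104. 376.] grip end [ 64. 374.]
-1 0.12 [ 98. 380.] grip end [ 64. 374.]
-1 0.3 [ 89. 390.] grip end [ 64. 374.]
```

View pics/w56b.png

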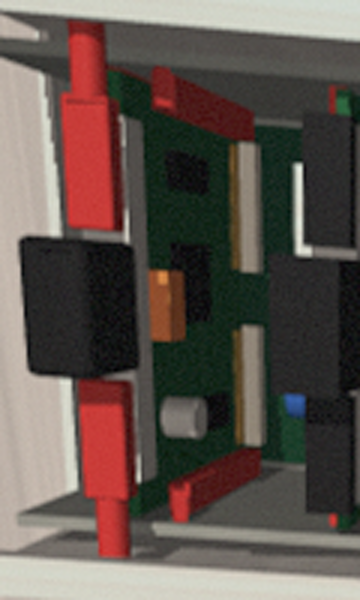

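Run:
```python
from h import *
print(workorder.hand_in())
```

```text
the job is handed in; nothing more can be done
None
```

I finished the whole sequence in order and handed the job in at about 65 s of the 210 s. The hand-in gave no verdict, so the results below are my own checks.

**What I did**
1. I threw the main switch to off, pushing until it stopped moving.
2. I laid the white plate flat in the steel tray.
3. I slid the control card down the free guides, pressed it home and folded both red levers.
4. I plugged module 1 (red), 2 (yellow) and 3 (white, the larger one) into their pockets in that order. There was no blue module on the mat.
5. I threw the switch back to on.

**Last checks**
- **Switch:** the camera puts it at about 0.78 rad, past the 0.65 rad needed.
- **Levers:** both tips appear where a flat lever should be.
- **Card:** the gripper height at the stop matches fully home to within about 1 mm.
- **Modules:** pictures show each in its own pocket. Gripper heights put each within about 0.5 mm of the pocket floor.
- **Plate:** it was flat and near the middle of the tray in the picture taken just after I let it go. I did not measure its offset.
- **Robot and bench:** the gripper was clear above everything at hand-in. I saw no bystander move, but took no measurement of them.

**What went less smoothly**
- **Card pressing:** the wrist force reached about 69 N at the end stop, below the 120 N limit.
- **Module 2:** it first caught on the flared edge of its pocket at about 17 N. I lifted it slightly, shifted it about 2 mm, and it went in.
- **Tool tilt:** the tool drifted by up to about 0.03 rad during fast moves. I moved slowly and corrected it for the fits.
- **Camera disagreement:** the top and wrist cameras differed by 3 to 6 mm, so I used the wrist camera.

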